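# Set, chock and stock a spice carousel

### The job

Turn the spice carousel clockwise by its steel post until it clicks into its stop with the empty half of the deck facing you, and let go. Then push the rubber wedge, thin end first, under the rim of the deck until it jams tight, and leave it jammed there so that the deck is chocked. Finally stand every loose spice jar upright in the empty half of the deck, wholly on the deck, with the carousel still at its stop and the wedge still tight, and do not disturb the bottle, bowl and glass standing round about.

Things in the scene. Friction and masses are not known exactly. Their poses are not given: they have to be found in the camera images.
- deck: deck of the spice carousel: wooden disc 280 mm across, 14 mm thick, turning about the vertical axis through its centre; origin at the centre of its top face, 36 mm above the worktop, z up. Its -x half is empty, for the jars; two tins 58 mm across, 72 mm tall are fixed on the +x half. At the stop its -x side faces the robot, give or take 0.25 rad. Underside 22 mm above the worktop, open all round
- divider (a point): middle of the top edge of the wooden divider, which stands upright on the deck along the deck's y axis through the centre: 8 mm thick, 180 mm long, 60 mm tall. (Below the deck there is only the foot, fixed, within 40 mm of the axis.)
- post_top (a point): centre of the top of the round steel post on the deck near the rim, 115 mm from the axis on the deck's +y side; 24 mm across, its top 85 mm above the deck's top face. Grip it from above and lead it round the axis in an arc
- turntable (a joint): angle of the deck in rad, growing clockwise seen from above, range 0 to 2.1; starts at 0.1 to 0.7. A spring click stop holds the deck at 1.57 (a quarter turn from 0); snapping into it takes a few N at the post over the last 0.45 rad, turning otherwise about 1 N. The deck neither lifts nor tilts, and stays where it is left; it can be forced past the stop and turned back
- wedge: loose black rubber door wedge, 150 x 40 mm, 0.12 kg; origin at the centre of its underside, thin end towards its +x. Top slopes from 6 mm high at x = +75 mm to 32 mm at x = -29 mm; then a flat block 32 mm high to x = -75 mm, gripped across its width. The rim meets the slope with the thin end 64 mm inside; a push of 10 to 20 N then jams it within 2 to 4 mm more, and friction keeps it
- jar1: loose spice jar, upright at first, widest 46 mm across, 106 mm tall, 0.08 to 0.15 kg, its screw cap the top 20 mm (all solid to the touch); origin at the centre of its underside, z up along the jar. May be absent
- jar2: loose spice jar, upright at first, widest 42 mm across, 96 mm tall, 0.08 to 0.15 kg, its screw cap the top 20 mm (all solid to the touch); origin at the centre of its underside, z up along the jar. May be absent
- jar3: loose spice jar, upright at first, widest 42 mm across, 106 mm tall, 0.08 to 0.15 kg, its screw cap the top 20 mm (all solid to the touch); origin at the centre of its underside, z up along the jar. May be absent
- jar4: loose spice jar, upright at first, widest 44 mm across, 96 mm tall, 0.08 to 0.15 kg, its screw cap the top 20 mm (all solid to the touch); origin at the centre of its underside, z up along the jar. May be absent
- bottle: bystander: sauce bottle, 47 mm across, 188 mm tall; origin at the centre of its underside
- bowl: bystander: green bowl, 115 mm across, 59 mm tall; origin at the centre of its underside
- glass: bystander: small plain tumbler, 47 mm across, 62 mm tall; origin at the centre of its underside
Not all that is in view belongs to the job. Leave any blue look-alike of the jar1 alone.

How it is judged:
By the outcome, as a careful person would: the job done as asked, in the order asked, and still so for the second after the job is handed in, with the robot touching nothing.
Of jar1, jar2, jar3, jar4 only 3 to 4 are there at a start; the rules pass over those that are not, and their reading is None.
At some moment in a run one of wedge may be knocked a few centimetres aside while the robot is not near it.
It also fails if it takes over 200 s, if anything falls off the work surface, if the arm or the gripper's body presses on something with over 40 N, if the wrist force passes 120 N, or if a joint passes its speed limit or range.

### The arm

A 7-joint arm with a two-finger parallel gripper is mounted at the origin on a cart in front of the work surface, level with it; the furniture and walls round the work are solid. World frame = base frame: x ahead of the robot, y to its left, z up, the work surface at z = 0. Lengths are in m, angles in rad, forces in N, time in s.
With the tool pointing down it reaches from about 0.4 to 0.9 m from the base axis. Payload 5.5 kg.
Tool frame: the origin (TCP) lies on the mounting face of the last link; the fingertips stand 178 mm ahead of it and the grasp point (between the pads) lies ahead of it (r.hold_point_z is the x of the grasp point in the tool frame, in m); x points along the fingers, z is the direction in which the jaws open and shut, and the axes are right-handed (so a half turn about x gives the same grasp; the last joint's range is limited). The gripper opens to 92 mm and grips with 3 to 60 N. Pads are 19 mm wide; open, the fingers measure 130 mm over their backs; the gripper's body (75 mm by 190 mm) begins 47 mm behind the grasp point.
Start: joints at [1.593, 0.501, -0.427, 1.55, 0.221, 1.138, -0.21], TCP at [0.155, -0.631, 0.405] pointing down, gripper open.
Joint ranges: [-2.88, 2.88], [-0.31, 2.03], [-1.54, 1.56], [0.2, 2.42], [-1.41, 4.55], [0.19, 2.02], [-2.57, 2.57]. Speed limits (rad/s): [2.57, 2.57, 3.14, 3.14, 3.14, 3.14, 3.14].

### API

Orientations are given as [roll, pitch, yaw] about the fixed x, y, z axes, in that order (R = Rz(yaw) Ry(pitch) Rx(roll)).
In Python, from cell import r gives the robot as it stands. The module is installed in compiled form; this text tells all that it offers.
- The arm moves only by the tool step_arm, never from a script. Its argument "deltas" is a list of rows, each a list of 5 numbers: the shift along the tool's x, y, z each as a share of 150 mm, from -1 to 1, then the turn about the tool's x as a share of 0.5 rad, from -1 to 1, then the opening, from 0 (shut) to 1 (fully open). A call has 1 to 20 rows; each row is the pose to reach, as a shift and turn from the pose commanded when the call began, along the tool's axes at that moment; what a row does not reach only later rows make up. A row lasts 1/8 s, in which the tool goes at most 62.5 mm and 10.7 degrees, less where a joint would pass 70% of its speed; a pose out of reach is approached as far as the arm can. A call with a number of a shift or a turn outside -1 to 1 is refused whole. A call with a gripper value outside its range is refused whole. The fingers move at their own pace and stop on an object; "newtons" is the grip in N (left out, the last holds). Time passes only in rows, so rows that repeat a pose let the fingers close. It gives the time, the measured TCP pose, the force and the opening at its end, in the units of the state.
- r.state(): the state, without advancing time (a new reading comes with each control period).
- r.get_image(name): name is "scene" or "side" or "wrist"; returns a dict with "img" (480x640x3 uint8, red, green, blue), "vfov" (degrees; the focal length in pixels is half the picture's height over the tangent of half this angle, whatever the lens; pixels are square), "cx", "cy" (the principal point, pixels), "rvec" (rotation vector, rad) and "tvec" (3), from world to camera coordinates, as OpenCV has them; the wrist camera has in their place "tool_from_camera" (4x4, takes a point from camera to tool coordinates, whose origin is the TCP and whose axes are the tool frame's). Camera axes: x right, y down, z forward; pixel columns grow to the right and rows downward; lengths in m; the calibration is good to about 2 mm. The wrist camera is an equidistant fisheye: a pixel r from the principal point sees the ray r / f radians off the axis. A picture is of the moment at which its call begins: read the wrist's pose just before it. There is no depth.
- r.sign_off(): hands the job in, once; it reports no verdict.
The state is a dict: "t": time; "joint_positions": joint angles; "dq": joint speeds; "effort": joint torques, N m; "position": TCP position; "eef_rot": TCP orientation; "contact_force": force on the tool from outside, world axes, zero at the start; "ft_torque": the same for the moment, N m; "finger_gap": finger opening in m.
Only numpy, scipy, OpenCV 4.12 (cv2) and the standard library are available. Lean on these libraries where they do the work, as an engineer would, in place of code of your own. Each camera call takes 0.05 s, during which the arm holds its last target.

## Working session

There is one attempt and no reset: what is moved stays moved. The work goes in short steps, Python scripts to look and compute and a tool call to move; the robot and the scene stay as the last step left them, time stands still between calls to the robot, and variables do not carry over. Pictures are saved under pics/ and viewed, and the job is handed in when it is done.

Besides the shell and the picture viewer there is one more tool, called after "Call:" as name(argument=value, ...), one argument or row to a line, values as JSON. step_arm: Moves the arm, as the interface text tells. Its arguments: {"type":"object","properties":{"deltas":{"type":"array"},"newtons":{"type":"number"}},"required":["deltas"]}

```bash
mkdir -p pics
cat > h.py <<'E'
import numpy as np, cv2
from cell import r
from scipy.spatial.transform import Rotation as R
def cam(n):
    d=r.get_image(n); return d
def save(d,name): cv2.imwrite('pics/'+name,d['img'][:,:,::-1])
def f(d): return 240/np.tan(np.radians(d['vfov'])/2)
def ray(d,u,v,st=None):
    """returns origin, dir in world"""
    F=f(d); x=(u-d['cx'])/F; y=(v-d['cy'])/F
    if 'rvec' in d:
        Rm=cv2.Rodrigues(np.array(d['rvec'],float))[0]; t=np.array(d['tvec'],float).reshape(3)
        return -Rm.T@t, Rm.T@np.array([x,y,1.])
    th=np.hypot(x,y); k=np.sin(th)/th if th>1e-9 else 1
    c=np.array([x*k,y*k,np.cos(th)])
    T=np.array(d['tool_from_camera']); Rw=R.from_euler('xyz',st['eef_rot']).as_matrix()
    return np.array(st['position'])+Rw@T[:3,3], Rw@T[:3,:3]@c
def onz(d,u,v,z,st=None):
    o,k=ray(d,u,v,st); return o+k*(z-o[2])/k[2]
def proj(d,p,st=None):
    F=f(d); p=np.array(p,float)
    if 'rvec' in d:
        Rm=cv2.Rodrigues(np.array(d['rvec'],float))[0]; c=Rm@p+np.array(d['tvec'],float).reshape(3)
        return d['cx']+F*c[0]/c[2], d['cy']+F*c[1]/c[2]
    T=np.array(d['tool_from_camera']); Rw=R.from_euler('xyz',st['eef_rot']).as_matrix()
    q=Rw.T@(p-np.array(st['position'])); c=T[:3,:3].T@(q-T[:3,3])
    rr=np.hypot(c[0],c[1]); th=np.arctan2(rr,c[2]); return d['cx']+F*th*c[0]/rr, d['cy']+F*th*c[1]/rr
E
python3 - <<'E'
from h import *
st=r.state(); print({k:np.round(v,3) for k,v in st.items()}, r.hold_point_z)
for n in ['scene','side','wrist']:
    d=cam(n); save(d,n+'0.png'); print(n,{k:np.round(v,3) for k,v in d.items() if k!='img'})
E
```

```text
{'t': np.float64(0.0), 'joint_positions': array([ 1.593,  0.502, -0.427,  1.551,  0.221,  1.138, -0.21 ]), 'dq': array([-0.001, -0.001, -0.001,  0.   ,  0.001,  0.001, -0.   ]), 'effort': array([-0.0000e+00, -5.6659e+01, -5.8160e+00, -2.7910e+01, -6.9000e-02,
        3.1000e-02,  0.0000e+00]), 'position': array([ 0.155, -0.631,  0.404]), 'eef_rot': array([3.098, 1.569, 1.768]), 'contact_force': array([-0.304,  0.476,  0.801]), 'ft_torque': array([-0.073,  0.003,  0.022]), 'finger_gap': np.float64(0.092)} 0.1592
scene {'vfov': np.float64(46.036), 'cx': np.float64(315.439), 'cy': np.float64(233.89), 'rvec': array([ 1.047, -2.084,  1.3  ]), 'tvec': array([0.362, 0.278, 0.993])}
side {'vfov': np.float64(50.489), 'cx': np.float64(314.873), 'cy': np.float64(234.784), 'rvec': array([ 0.245, -2.554,  1.594]), 'tvec': array([0.536, 0.122, 1.041])}
wrist {'vfov': np.float64(65.706), 'cx': np.float64(310.868), 'cy': np.float64(242.703), 'tool_from_camera': array([[ 0.   , -0.258,  0.966,  0.02 ],
       [-0.001, -0.966, -0.258,  0.071],
       [ 1.   , -0.001, -0.001, -0.   ],
       [ 0.   ,  0.   ,  0.   ,  1.   ]])}
```

View pics/scene0.png

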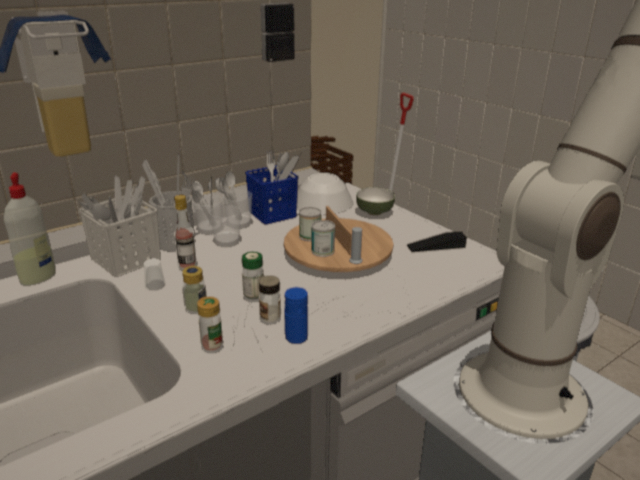

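View pics/side0.png

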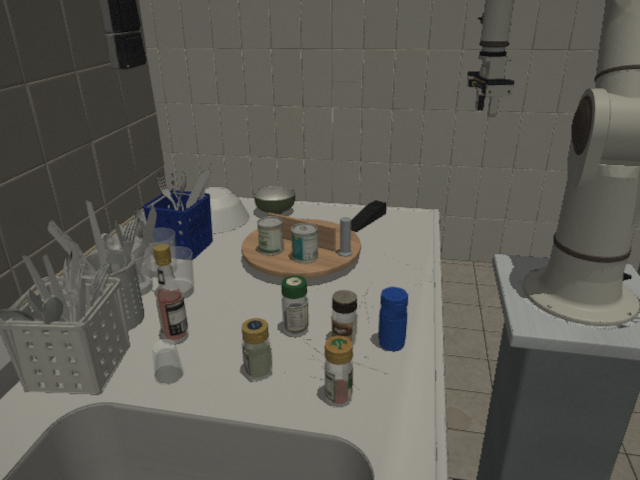

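View pics/wrist0.png

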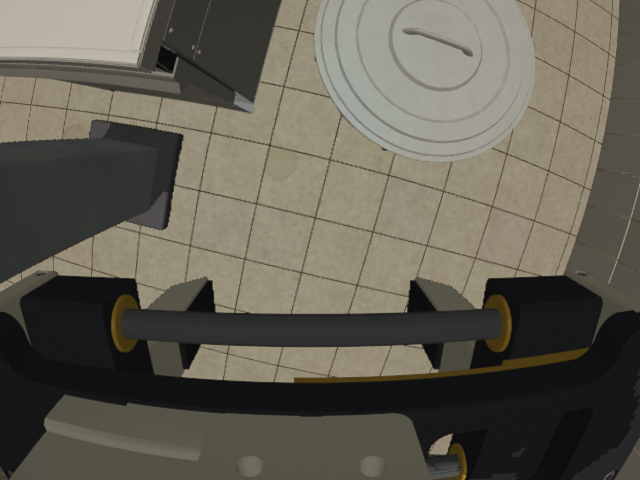

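The scene view shows four jars (gold x2, green, brown caps), the blue look-alike at (296,315), the deck at (338,245), the wedge at (438,241), the bottle at (185,240), the bowl at (376,200) and the glass at (153,273). I'll measure from enlarged crops.

Run:
```python
import cv2
a=cv2.imread('pics/scene0.png'); b=cv2.imread('pics/side0.png')
cv2.imwrite('pics/c1.png',cv2.resize(a[170:290,270:470],None,fx=4,fy=4,interpolation=2))
cv2.imwrite('pics/c2.png',cv2.resize(b[180:300,230:430],None,fx=4,fy=4,interpolation=2))
cv2.imwrite('pics/c3.png',cv2.resize(a[190:360,130:330],None,fx=3.5,fy=3.5,interpolation=2))
cv2.imwrite('pics/c4.png',cv2.resize(b[230:420,140:420],None,fx=2.8,fy=2.8,interpolation=2))
```

```text
(no output)
```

View pics/c1.png

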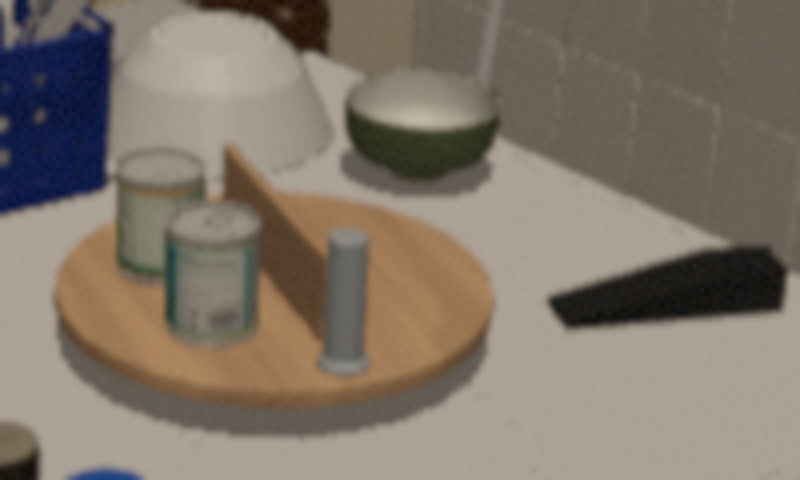

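View pics/c2.png

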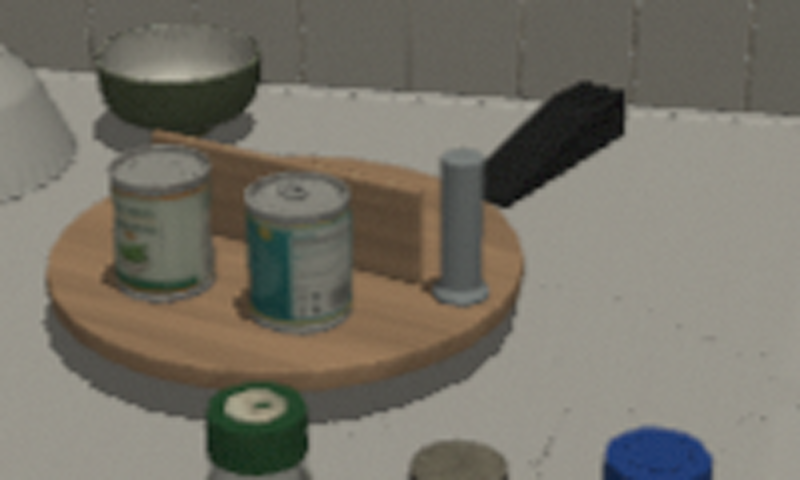

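View pics/c3.png

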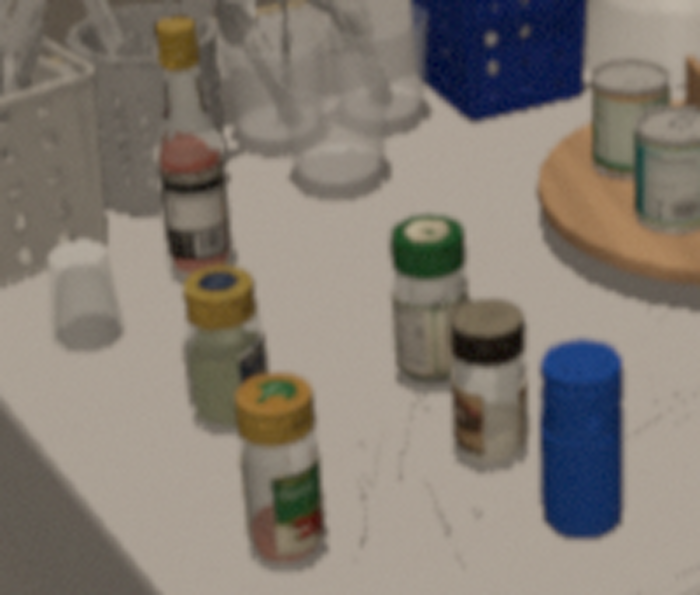

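View pics/c4.png

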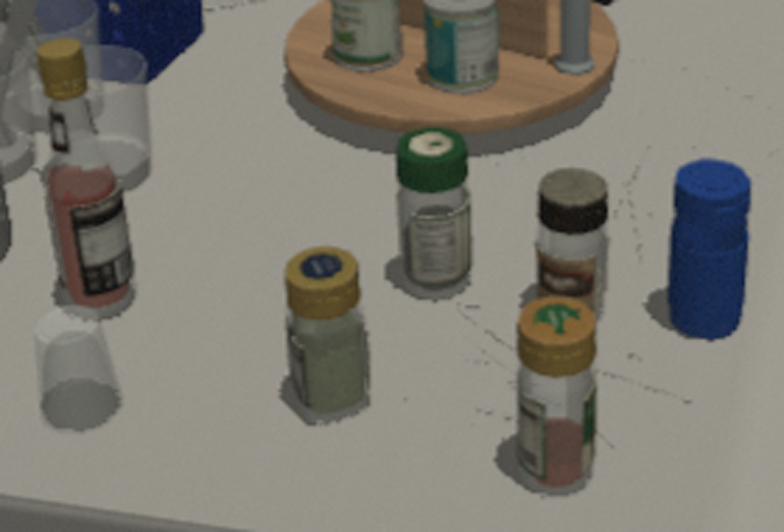

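```bash
cat >> h.py <<'E'
def tri(d1,p1,d2,p2):
    o1,k1=ray(d1,*p1);o2,k2=ray(d2,*p2);k1/=np.linalg.norm(k1);k2/=np.linalg.norm(k2)
    A=np.stack([k1,-k2],1);s=np.linalg.lstsq(A,o2-o1,rcond=None)[0]
    a=o1+k1*s[0];b=o2+k2*s[1];return (a+b)/2,np.linalg.norm(a-b)
E
python3 - <<'E'
from h import *
d1=cam('scene');d2=cam('side')
c1=lambda u,v:(270+u/4,170+v/4); c2=lambda u,v:(230+u/4,180+v/4)
c3=lambda u,v:(130+u/3.5,190+v/3.5); c4=lambda u,v:(140+u/2.8,230+v/2.8)
P={'green':(c3(430,232),c4(433,145)),'brown':(c3(488,317),c4(573,187)),'gold_far':(c3(220,284),c4(322,267)),'gold_near':(c3(275,393),c4(557,315)),
'blue':(c3(582,358),c4(712,175)),'post':(c1(348,236),c2(463,156)),'bottle':(c3(178,24),c4(62,50)),'divA':(c1(228,150),c2(155,133)),'divB':(c1(325,238),c2(420,188)),
'wthinL':(c1(550,298),c1(550,298)),'glass':(c3(78,250),c4(72,325))}
for n,(a,b) in P.items():
    p,e=tri(d1,a,d2,b); print(n,np.round(p,3),round(e,4))
# deck rims
for d,c,(l,rr,t,b) in [(d1,c1,((55,293),(494,296),(0,0),(275,392)))]+[(d2,c2,((47,268),(523,268),(0,0),(270,378)))]:
    for q in (l,rr,b): print('rim',np.round(onz(d,*c(*q),.036),3))
print('wedge thin bottom', [np.round(onz(d1,*c1(*q),z),3) for q,z in (((550,300),.006),((567,326),0),((782,307),0),((785,268),.032),((770,247),.032),((710,249),.032),((690,316),0))])
print('wedge side', [np.round(onz(d2,*c2(*q),z),3) for q,z in (((505,205),0),((622,133),0),((624,96),.032),((583,84),.032),((545,100),.032))])
E
```

```text
green [0.538 0.218 0.105] 0.0015
brown [0.445 0.236 0.095] 0.0017
gold_far [0.572 0.343 0.095] 0.0006
gold_near [0.432 0.377 0.106] 0.0011
blue [0.362 0.228 0.107] 0.0005
post [ 0.483 -0.028  0.121] 0.0011
bottle [0.749 0.278 0.186] 0.0028
divA [ 0.676 -0.092  0.092] 0.0019
divB [ 0.508 -0.031  0.104] 0.0108
wthinL [ 0.353 -0.053  0.093] 0.0643
glass [0.712 0.378 0.064] 0.0049
rim [0.662 0.056 0.036]
rim [ 0.496 -0.165  0.036]
rim [0.483 0.023 0.036]
rim [ 0.723 -0.019  0.036]
rim [ 0.453 -0.065  0.036]
rim [0.567 0.081 0.036]
wedge thin bottom [array([ 0.511, -0.233,  0.006]), array([ 0.486, -0.224,  0.   ]), array([ 0.421, -0.358,  0.   ]), array([ 0.418, -0.351,  0.032]), array([ 0.445, -0.367,  0.032]), array([ 0.466, -0.333,  0.032]), array([ 0.449, -0.299,  0.   ])]
wedge side [array([ 0.482, -0.221,  0.   ]), array([ 0.417, -0.351,  0.   ]), array([ 0.416, -0.341,  0.032]), array([ 0.446, -0.358,  0.032]), array([ 0.469, -0.325,  0.032])]
```

Run:
```python
from h import *
from scipy.optimize import least_squares as L
d1=cam('scene');d2=cam('side');pts=[]
for d,x0,n in((d1,270,1),(d2,230,2)):
    im=d['img'];hsv=cv2.cvtColor(im,cv2.COLOR_RGB2HSV);
    m=((hsv[...,0]<18)&(hsv[...,1]>90)).astype(np.uint8)
    m[:170]=0;m[290:]=0;m[:,:x0]=0;m[:,x0+160:]=0
    k,l,s,c=cv2.connectedComponentsWithStats(m);i=1+np.argmax(s[1:,4]);print(s[i])
    h=cv2.convexHull(max(cv2.findContours((l==i).astype(np.uint8),0,1)[0],key=len))[:,0]
    # bottom edge of rim (z=.022) : lower hull points 
    cv2.imwrite(f'pics/m{n}.png',(l==i)*255)
    for u,v in h:
        if v>s[i][1]+s[i][3]*.65: pts.append(onz(d,u,v+.5,.022)[:2])
pts=np.array(pts)
f_=L(lambda c:np.hypot(*(pts-c).T)-.14,[.6,-.06],loss='soft_l1',f_scale=.002);print(len(pts),f_.x,np.round(f_.fun,3))
f_=L(lambda c:np.hypot(*(pts-c[:2]).T)-c[2],[.6,-.06,.14],loss='soft_l1',f_scale=.002);print(f_.x)
c=f_.x[:2];p=np.array([.483,-.028])-c;print('post',np.hypot(*p),np.degrees(np.arctan2(p[1],p[0])))
```

```text
[ 284  207  109   65 3265]
[ 242  212  118   65 3304]
35 [ 0.59617567 -0.0682255 ] [-0.004 -0.003 -0.003 -0.002 -0.002 -0.001 -0.001 -0.001 -0.001 -0.
 -0.     0.     0.001 -0.001  0.     0.    -0.     0.     0.001  0.001
  0.001  0.001  0.001  0.001  0.001  0.001  0.001  0.    -0.001 -0.001
 -0.001 -0.002 -0.002 -0.004 -0.004]
[ 0.59365941 -0.06416785  0.13607964]
post 0.11642001283573732 161.90057058431324[ WARN:0@2.301] global loadsave.cpp:1063 imwrite_ Unsupported depth image for selected encoder is fallbacked to CV_8U.
```

```bash
cat >> h.py <<'E'
H=r.hold_point_z
def info(tgt=None,jaw=None):
    st=r.state();Rw=R.from_euler('xyz',st['eef_rot']).as_matrix();p=np.array(st['position']);h=p+Rw[:,0]*H
    z=Rw[:,2];a=np.degrees(np.arctan2(z[1],z[0]))
    print('t',round(float(st['t']),2),'hold',np.round(h,4),'jaw',round(a,1),'xaxis',np.round(Rw[:,0],3),'F',np.round(st['contact_force'],1),'gap',round(float(st['finger_gap']),4),'q7',np.round(st['joint_positions'],2))
    if tgt is not None:
        dl=Rw.T@(np.array(tgt)-h); print('delta shares',np.round(dl/.15,3))
    if jaw is not None:
        # turn about tool x (down): positive -> z rotates: compute sign
        best=None
        for k in (0,180):
            e=(jaw+k-a+180)%360-180
            print('turn share for jaw',jaw+k,round(-np.radians(e)/.5,2) , '(x down: + is clockwise seen from above)')
E
python3 -c "
from h import *
info([.484,-.028,.26],71)"
```

```text
t 0.35 hold [ 0.155  -0.6311  0.2453] jaw -76.2 xaxis [-0.  0. -1.] F [-0.7  0.   0.7] gap 0.092 q7 [ 1.59  0.5  -0.43  1.55  0.22  1.14 -0.21]
delta shares [-0.096  3.089 -3.382]
turn share for jaw 71 -5.14 (x down: + is clockwise seen from above)
turn share for jaw 251 1.14 (x down: + is clockwise seen from above)
```

Call:
step_arm(
  deltas=[
    [0,0.39,-0.42,0,1],
    [0,0.77,-0.84,0,1],
    [0,0.77,-0.84,0,1],
    [0,0.77,-0.84,0,1],
  ],
)

```text
t: 0.85
position: [0.24, -0.4779, 0.4053]
eef_rot: [2.092, 1.57, 0.769]
contact_force: [-0.1, -0.0, -0.2]
finger_gap: 0.092
```

Call:
step_arm(
  deltas=[
    [0,0.39,-0.42,0,1],
    [0,0.77,-0.84,0,1],
    [0,0.77,-0.84,0,1],
    [0,0.77,-0.84,0,1],
  ],
)

```text
t: 1.35
position: [0.321, -0.3291, 0.4053]
eef_rot: [0.626, 1.57, -0.698]
contact_force: [0.7, -1.0, 0.5]
finger_gap: 0.0919
```

Call:
step_arm(
  deltas=[
    [0,0.39,-0.42,0,1],
    [0,0.77,-0.84,0,1],
    [0,0.77,-0.84,0,1],
    [0,0.77,-0.84,0,1],
  ],
)

```text
t: 1.85
position: [0.4029, -0.18, 0.4053]
eef_rot: [1.358, 1.569, 0.033]
contact_force: [-0.2, -1.4, 0.0]
finger_gap: 0.0915
```

```bash
python3 -c "
from h import *
info([.484,-.028,.25],251)
import copy
st=r.state();d=cam('wrist');save(d,'w1.png')"
```

```text
t 1.85 hold [ 0.4032 -0.18    0.2461] jaw -75.9 xaxis [ 0.002  0.    -1.   ] F [-0.2 -1.4  0. ] gap 0.0915 q7 [ 1.06  0.15 -0.76  2.04  0.12  1.   -1.08]
delta shares [-0.025  0.769 -0.852]
turn share for jaw 251 1.15 (x down: + is clockwise seen from above)
turn share for jaw 431 -5.13 (x down: + is clockwise seen from above)
```

View pics/w1.png

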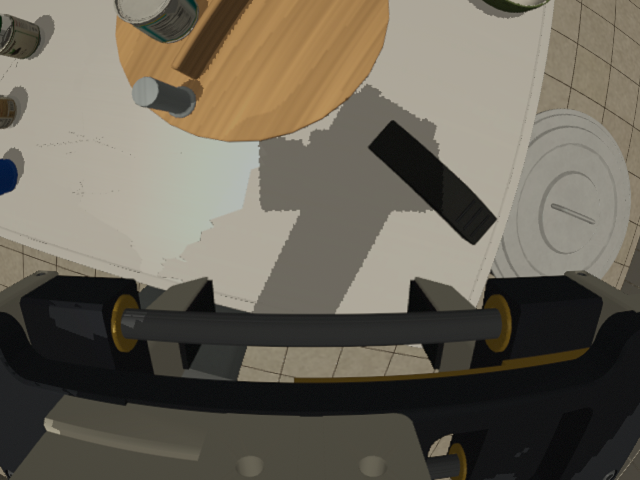

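Run:
```python
from h import *
from scipy.optimize import least_squares as L
st=r.state();d=cam('wrist')
print('post top',onz(d,146,93,.121,st))
im=d['img'];hsv=cv2.cvtColor(im,cv2.COLOR_RGB2HSV)
# deck rim top-edge points by visual picks replaced by mask contour
m=((hsv[...,0]<18)&(hsv[...,1]>80)&(hsv[...,2]>100)).astype(np.uint8);m[200:]=0
k,l,s,c=cv2.connectedComponentsWithStats(m);i=1+np.argmax(s[1:,4]);print(s[i])
h=cv2.convexHull(max(cv2.findContours((l==i).astype(np.uint8),0,1)[0],key=len))[:,0]
for z in(.036,.022):
    pts=np.array([onz(d,u,v,z,st)[:2] for u,v in h if 3<v])
    f_=L(lambda c:np.hypot(*(pts-c).T)-.14,[.6,-.06],loss='soft_l1',f_scale=.002);print(z,f_.x,np.round(f_.fun,3))
w=(hsv[...,2]<60).astype(np.uint8);w[:110]=0;w[250:]=0;w[:,:365]=0;w[:,500:]=0
k,l,s,c=cv2.connectedComponentsWithStats(w);i=1+np.argmax(s[1:,4]);print(s[i]);
b=cv2.boxPoints(cv2.minAreaRect(np.argwhere(l==i)[:,::-1].astype(np.float32)));print(b)
for u,v in ((393,121),(369,147),(473,244),(496,218)): print(u,v,np.round(onz(d,u,v,0.0,st),3),np.round(onz(d,u,v,0.032,st),3))
```

```text
post top [ 0.48497094 -0.03440806  0.121     ]
[  113     0   274   140 24225]
0.036 [ 0.59799829 -0.06554937] [-0.002 -0.002 -0.002 -0.001 -0.001 -0.001 -0.001 -0.    -0.     0.001
  0.     0.001  0.     0.001 -0.     0.    -0.     0.     0.     0.
  0.001  0.    -0.    -0.    -0.001 -0.001 -0.001 -0.001 -0.    -0.001
 -0.001 -0.002]
0.022 [ 0.59615903 -0.06254912] [ 0.004  0.004  0.003  0.003  0.002  0.002  0.002  0.001  0.001  0.001
  0.     0.    -0.001 -0.001 -0.001 -0.001 -0.002 -0.001 -0.001 -0.001
 -0.     0.     0.     0.001  0.001  0.002  0.002  0.002  0.004  0.004
  0.004  0.003]
[ 366  118  129  124 5612]
[[364.46518 143.97937]
 [391.85208 114.83691]
 [498.0637  214.6502 ]
 [470.6768  243.79266]]
393 121 [ 0.518 -0.241  0.   ] [ 0.514 -0.234  0.032]
369 147 [ 0.484 -0.223  0.   ] [ 0.483 -0.218  0.032]
473 244 [ 0.414 -0.37   0.   ] [ 0.418 -0.353  0.032]
496 218 [ 0.45  -0.389  0.   ] [ 0.452 -0.37   0.032]
```

Call:
step_arm(
  deltas=[
    [0,0.39,-0.42,0.3,1],
    [0,0.77,-0.84,0.6,0.6],
    [0,0.77,-0.84,1,0.6],
    [0,0.77,-0.84,1,0.6],
    [0,0.77,-0.84,1,0.6],
  ],
)

```text
t: 2.58
position: [0.4839, -0.0329, 0.4044]
eef_rot: [-1.464, 1.57, 2.988]
contact_force: [0.1, 0.1, 0.4]
finger_gap: 0.0574
```

```bash
python3 -c "
from h import *
info([.4855,-.031,.1],251)
st=r.state();d=cam('wrist');save(d,'w2.png');print(proj(d,[.4855,-.031,.121],st))"
```

```text
t 2.58 hold [ 0.4838 -0.0329  0.2452] jaw -104.9 xaxis [-0.  0. -1.] F [0.1 0.1 0.4] gap 0.0574 q7 [ 0.7   0.25 -0.78  1.95  0.21  1.03 -2.01]
delta shares [ 0.968  0.008 -0.015]
turn share for jaw 251 0.14 (x down: + is clockwise seen from above)
turn share for jaw 431 -6.14 (x down: + is clockwise seen from above)
(np.float64(309.46898350186575), np.float64(240.9140212675296))
```

View pics/w2.png

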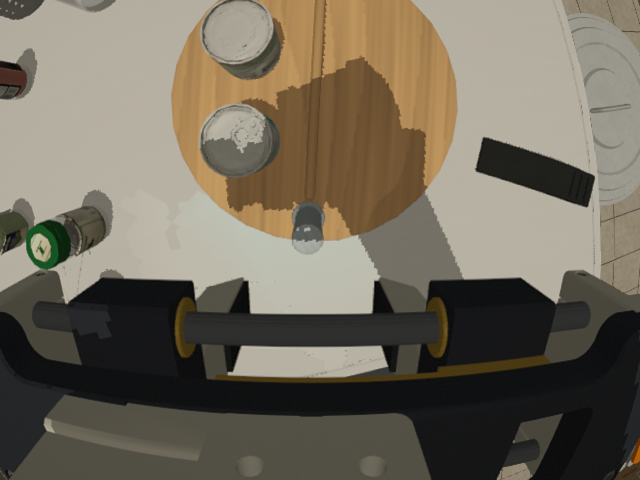

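Call:
step_arm(
  deltas=[
    [0,0,0,-1,0.6],
    [0,0,0,-1,0.6],
    [0,0,0,-1,0.6],
  ],
)

```text
t: 3.0
position: [0.483, -0.0346, 0.4045]
eef_rot: [-0.878, 1.569, -2.206]
contact_force: [0.4, 0.6, 0.5]
finger_gap: 0.0552
```

Call:
step_arm(
  deltas=[
    [0,0,0,-1,0.6],
    [0,0,0,-1,0.6],
    [0,0,0,-1,0.6],
  ],
)

```text
t: 3.38
position: [0.483, -0.0346, 0.4044]
eef_rot: [-1.366, 1.569, -2.194]
contact_force: [0.1, 0.4, 0.1]
finger_gap: 0.0551
```

Call:
step_arm(
  deltas=[
    [0,0,0,-1,0.6],
    [0,0,0,-1,0.6],
    [0,0,0,-1,0.6],
  ],
)

```text
t: 3.75
position: [0.4831, -0.0347, 0.4044]
eef_rot: [-1.897, 1.569, -2.225]
contact_force: [-0.7, 0.5, 0.1]
finger_gap: 0.0552
```

Call:
step_arm(
  deltas=[
    [0,0,0,-1,0.6],
    [0,0,0,-1,0.6],
    [0,0,0,-1,0.6],
  ],
)

```text
t: 4.12
position: [0.4831, -0.0347, 0.4043]
eef_rot: [-2.44, 1.569, -2.268]
contact_force: [-1.4, 0.4, -1.1]
finger_gap: 0.0548
```

Call:
step_arm(
  deltas=[
    [0,0,0,-1,0.6],
    [0,0,0,-1,0.6],
    [0,0,0,-1,0.6],
  ],
)

```text
t: 4.5
position: [0.4831, -0.0347, 0.4041]
eef_rot: [-3.002, 1.569, -2.33]
contact_force: [-1.3, -0.7, 0.2]
finger_gap: 0.0553
```

Call:
step_arm(
  deltas=[
    [0,0,0,-1,0.6],
    [0,0,0,-1,0.6],
    [0,0,0,-1,0.6],
    [0,0,0,-1,0.6],
  ],
)

```text
t: 5.0
position: [0.4832, -0.0342, 0.404]
eef_rot: [2.117, 1.569, -3.0]
contact_force: [-0.2, -0.6, 0.4]
finger_gap: 0.055
```

```bash
python3 -c "
from h import *
info([.4855,-.031,.1],71)"
```

```text
t 5.0 hold [ 0.483  -0.0342  0.2448] jaw 66.8 xaxis [-0.001 -0.    -1.   ] F [-0.2 -0.6  0.4] gap 0.055 q7 [ 1.11  0.56 -1.42  1.94  0.61  1.18  0.63]
delta shares [ 0.965 -0.008  0.027]
turn share for jaw 71 -0.15 (x down: + is clockwise seen from above)
turn share for jaw 251 6.14 (x down: + is clockwise seen from above)
```

Call:
step_arm(
  deltas=[
    [0.4,-0.01,0.03,-0.1,0.6],
    [0.75,-0.01,0.03,-0.1,0.6],
    [0.97,-0.01,0.03,-0.1,0.6],
    [0.97,-0.01,0.03,-0.1,0.6],
    [0.97,-0.01,0.03,-0.1,0.6],
  ],
)

```text
t: 5.62
position: [0.4872, -0.0285, 0.2604]
eef_rot: [-1.448, 1.569, -0.23]
contact_force: [0.2, 0.8, 0.7]
finger_gap: 0.0552
```

```bash
python3 -c "
from h import *
info([.4855,-.031,.1],71)
st=r.state();d=cam('wrist');save(d,'w3.png')"
```

```text
t 5.62 hold [ 0.4874 -0.0285  0.1012] jaw 69.8 xaxis [ 0.001 -0.    -1.   ] F [0.2 0.8 0.7] gap 0.0552 q7 [ 0.9   0.73 -1.17  2.05  0.85  0.96  0.5 ]
delta shares [ 0.008  0.006 -0.02 ]
turn share for jaw 71 -0.04 (x down: + is clockwise seen from above)
turn share for jaw 251 6.24 (x down: + is clockwise seen from above)
```

View pics/w3.png

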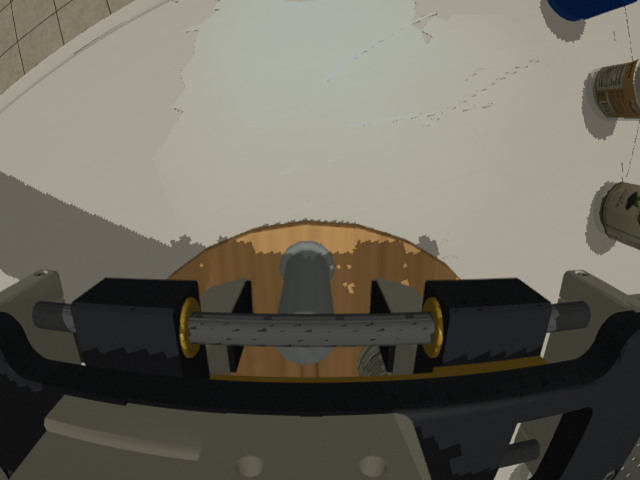

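The post stands between the fingers (at 305,320), so I close on it.

Call:
step_arm(
  deltas=[
    [0,0,0,0,0],
    [0,0,0,0,0],
    [0,0,0,0,0],
    [0,0,0,0,0],
    [0,0,0,0,0],
    [0,0,0,0,0],
  ],
  newtons=20,
)

```text
t: 6.42
position: [0.4867, -0.0281, 0.2594]
eef_rot: [-2.683, 1.571, -1.463]
contact_force: [-1.0, -0.6, 3.7]
finger_gap: 0.0236
```

```bash
cat >> h.py <<'E'
def arc(c,rad,angs,zh=None):
    """deltas along arc: post at rad*angle (deg, list) about c, jaws tangential"""
    st=r.state();Rw=R.from_euler('xyz',st['eef_rot']).as_matrix();p=np.array(st['position']);h=p+Rw[:,0]*H
    z=Rw[:,2];a=np.degrees(np.arctan2(z[1],z[0]));pa=np.degrees(np.arctan2(h[1]-c[1],h[0]-c[0]));pr=np.hypot(*(h[:2]-c))
    print('angle now',round(pa,2),'rad',round(pr,4),'jaw',round(a,1))
    for g in angs:
        t=np.array([c[0]+rad*np.cos(np.radians(g)),c[1]+rad*np.sin(np.radians(g)),h[2]])
        print(g,np.round(Rw.T@(t-h)/.15,3),'turn',round(-np.radians(g-pa)/.5,2))
E
python3 -c "
from h import *
info()
arc([.596,-.066],.1155,[155,148,141,134,130])"
```

```text
t 6.42 hold [ 0.4867 -0.0281  0.1002] jaw 69.9 xaxis [ 0. -0. -1.] F [-1.  -0.6  3.7] gap 0.0236 q7 [ 0.9   0.73 -1.17  2.05  0.85  0.96  0.5 ]
angle now 160.88 rad 0.1157 jaw 69.9
155 [-0.    -0.004  0.079] turn 0.21
148 [-0.    -0.018  0.172] turn 0.45
141 [-0.    -0.043  0.263] turn 0.69
134 [-0.    -0.078  0.35 ] turn 0.94
130 [-0.    -0.104  0.397] turn 1.08
```

Call:
step_arm(
  deltas=[
    [0,0,0.08,0.21,0],
    [0,-0.02,0.17,0.45,0],
    [0,-0.04,0.26,0.69,0],
    [0,-0.08,0.35,0.94,0],
    [0,-0.08,0.35,0.94,0],
  ],
)

```text
t: 7.05
position: [0.5163, 0.0179, 0.2594]
eef_rot: [-0.481, 1.57, 0.271]
contact_force: [-2.1, -0.9, 5.2]
finger_gap: 0.0236
```

```bash
python3 -c "
from h import *
info()
arc([.596,-.066],.1155,[127,120,113,106])"
```

```text
t 7.05 hold [0.5163 0.018  0.1002] jaw 43.1 xaxis [ 0.  0. -1.] F [-2.1 -0.9  5.2] gap 0.0236 q7 [ 0.72  0.7  -1.05  1.98  0.77  0.93  0.02]
angle now 133.49 rad 0.1157 jaw 43.1
127 [ 0.    -0.006  0.087] turn 0.23
120 [ 0.    -0.022  0.18 ] turn 0.47
113 [ 0.    -0.048  0.27 ] turn 0.72
106 [ 0.    -0.086  0.356] turn 0.96
```

Call:
step_arm(
  deltas=[
    [0,0,0.09,0.23,0],
    [0,-0.02,0.18,0.47,0],
    [0,-0.05,0.27,0.72,0],
    [0,-0.09,0.36,0.96,0],
    [0,-0.09,0.36,0.96,0],
  ],
)

```text
t: 7.68
position: [0.5649, 0.045, 0.2594]
eef_rot: [0.839, 1.569, 1.113]
contact_force: [1.5, 2.3, 2.8]
finger_gap: 0.0241
```

```bash
python3 -c "
from h import *
info()
arc([.596,-.066],.1155,[103,100,97,94,91,88,85,82])"
```

```text
t 7.67 hold [0.5651 0.0452 0.1002] jaw 15.7 xaxis [ 0.001  0.002 -1.   ] F [1.5 2.3 2.8] gap 0.0241 q7 [ 0.56  0.7  -0.92  1.86  0.69  0.93 -0.41]
angle now 105.53 rad 0.1155 jaw 15.7
103 [ 0.    -0.001  0.034] turn 0.09
100 [ 0.    -0.003  0.074] turn 0.19
97 [ 0.    -0.008  0.114] turn 0.3
94 [ 0.    -0.016  0.154] turn 0.4
91 [ 0.    -0.025  0.193] turn 0.51
88 [ 0.    -0.036  0.232] turn 0.61
85 [ 0.    -0.049  0.27 ] turn 0.72
82 [ 0.    -0.064  0.307] turn 0.82
```

Call:
step_arm(
  deltas=[
    [0,0,0.03,0.09,0],
    [0,0,0.07,0.19,0],
    [0,0,0.07,0.19,0],
  ],
)

```text
t: 8.05
position: [0.5735, 0.0472, 0.2593]
eef_rot: [3.086, 1.569, -3.017]
contact_force: [-4.4, 1.6, 7.2]
finger_gap: 0.0235
```

Call:
step_arm(
  deltas=[
    [0,0,0.04,0.1,0],
    [0,0,0.04,0.1,0],
  ],
)

```text
t: 8.3
position: [0.5802, 0.0481, 0.2594]
eef_rot: [1.65, 1.57, 1.779]
contact_force: [-1.6, 2.5, 4.5]
finger_gap: 0.0236
```

Call:
step_arm(
  deltas=[
    [0,0,0.04,0.1,0],
    [0,0,0.04,0.1,0],
  ],
)

```text
t: 8.55
position: [0.5864, 0.0488, 0.2594]
eef_rot: [1.576, 1.57, 1.654]
contact_force: [-2.7, 2.5, 5.4]
finger_gap: 0.0234
```

```bash
python3 -c "
from h import *
info()
arc([.596,-.066],.1155,[91,88,85,82])"
```

```text
t 8.55 hold [0.5864 0.0489 0.1002] jaw 4.5 xaxis [-0.     0.001 -1.   ] F [-2.7  2.5  5.4] gap 0.0234 q7 [ 0.5   0.71 -0.87  1.81  0.66  0.94 -0.58]
angle now 94.8 rad 0.1153 jaw 4.5
91 [-0.    -0.     0.051] turn 0.13
88 [-0.    -0.004  0.091] turn 0.24
85 [-0.    -0.009  0.131] turn 0.34
82 [-0.    -0.017  0.171] turn 0.45
```

Call:
step_arm(
  deltas=[
    [0,0,0.04,0.1,0],
    [0,0,0.04,0.1,0],
  ],
)

```text
t: 8.8
position: [0.5924, 0.0492, 0.2594]
eef_rot: [1.409, 1.57, 1.436]
contact_force: [-2.4, 2.3, 5.7]
finger_gap: 0.0234
```

Call:
step_arm(
  deltas=[
    [0,0,0.04,0.1,0],
    [0,0,0.04,0.1,0],
  ],
)

```text
t: 9.05
position: [0.5985, 0.0492, 0.2594]
eef_rot: [1.024, 1.571, 1.001]
contact_force: [-1.1, 1.8, 6.7]
finger_gap: 0.0234
```

Call:
step_arm(
  deltas=[
    [0,0,0.04,0.1,0],
    [0,0,0.04,0.1,0],
  ],
)

```text
t: 9.3
position: [0.6046, 0.0489, 0.2594]
eef_rot: [-0.6, 1.57, -0.673]
contact_force: [-1.2, 0.6, 5.6]
finger_gap: 0.0236
```

```bash
python3 -c "
from h import *
info()
arc([.596,-.066],.1155,[88,85,82])"
```

```text
t 9.3 hold [0.6046 0.0488 0.1002] jaw -4.2 xaxis [ 0. -0. -1.] F [-1.2  0.6  5.6] gap 0.0236 q7 [ 0.47  0.72 -0.82  1.76  0.64  0.95 -0.7 ]
angle now 85.72 rad 0.1152 jaw -4.2
88 [-0.     0.002 -0.031] turn -0.08
85 [0.    0.002 0.01 ] turn 0.03
82 [0.    0.001 0.05 ] turn 0.13
```

Call:
step_arm(
  deltas=[
    [0,0,0.04,0.1,0],
    [0,0,0.04,0.1,0],
    [0,0,0.04,0.1,0],
  ],
)

```text
t: 9.68
position: [0.6106, 0.0482, 0.2594]
eef_rot: [-0.493, 1.57, -0.615]
contact_force: [-0.8, 0.6, 4.4]
finger_gap: 0.0233
```

Call:
step_arm(
  deltas=[
    [0,0,0.04,0.1,0],
    [0,0,0.04,0.1,0],
    [0,0,0.04,0.1,0],
  ],
)

```text
t: 10.05
position: [0.6164, 0.0474, 0.2594]
eef_rot: [-1.104, 1.57, -1.276]
contact_force: [-1.1, -0.1, 4.6]
finger_gap: 0.0237
```

```bash
python3 -c "
from h import *
info()
arc([.596,-.066],.1155,[80,77,74])"
```

```text
t 10.05 hold [0.6164 0.0473 0.1002] jaw -9.9 xaxis [ 0.    -0.001 -1.   ] F [-1.1 -0.1  4.6] gap 0.0237 q7 [ 0.45  0.73 -0.8   1.73  0.63  0.95 -0.77]
angle now 79.78 rad 0.1151 jaw -9.9
80 [-0.     0.003 -0.003] turn -0.01
77 [0.    0.002 0.037] turn 0.1
74 [ 0.    -0.002  0.078] turn 0.2
```

Call:
step_arm(
  deltas=[
    [0,0,0.04,0.1,0],
    [0,0,0.04,0.1,0],
    [0,0,0.04,0.1,0],
  ],
)

```text
t: 10.42
position: [0.6221, 0.0463, 0.2593]
eef_rot: [-1.585, 1.57, -1.807]
contact_force: [-2.1, 0.4, 7.0]
finger_gap: 0.0239
```

```bash
python3 -c "
from h import *
for i in range(6):
    st=r.state();print(np.round(st['contact_force'],1),np.round(st['ft_torque'],2)); cam('side')
info()
arc([.596,-.066],.1155,[77,74])"
```

```text
[-2.1  0.4  7. ] [-0.04  0.41 -0.35]
[-2.3  0.4  6.4] [-0.01  0.33 -0.28]
[-2.2 -0.6  6.3] [-0.01  0.38 -0.3 ]
[-2.1 -0.9  6.6] [ 0.05  0.4  -0.23]
[-1.3  0.6  6.4] [ 0.02  0.34 -0.29]
[-2.5  0.1  6.6] [-0.06  0.38 -0.28]
t 10.72 hold [0.6221 0.0461 0.1001] jaw -12.7 xaxis [-0.    -0.001 -1.   ] F [-1.9  0.1  6.9] gap 0.0231 q7 [ 0.44  0.73 -0.78  1.72  0.62  0.96 -0.81]
angle now 76.91 rad 0.1151 jaw -12.7
77 [-0.     0.003 -0.001] turn -0.0
74 [-0.     0.002  0.039] turn 0.1
```

Call:
step_arm(
  deltas=[
    [0,0,0,0,0.6],
    [0,0,0,0,0.6],
    [0,0,0,0,0.6],
    [0,0,0,0,0.6],
    [0,0,0,0,0.6],
    [0,0,0,0,0.6],
  ],
)

```text
t: 11.48
position: [0.6225, 0.0469, 0.2592]
eef_rot: [-0.928, 1.571, -1.153]
contact_force: [-0.8, 0.1, -0.1]
finger_gap: 0.0546
```

```bash
python3 -c "
from h import *
info()
save(cam('wrist'),'w4.png')
save(cam('scene'),'s4.png')"
```

```text
t 11.47 hold [0.6225 0.0469 0.1   ] jaw -12.9 xaxis [ 0. -0. -1.] F [-0.8  0.1 -0.1] gap 0.0546 q7 [ 0.44  0.73 -0.78  1.72  0.62  0.96 -0.81]
```

View pics/w4.png

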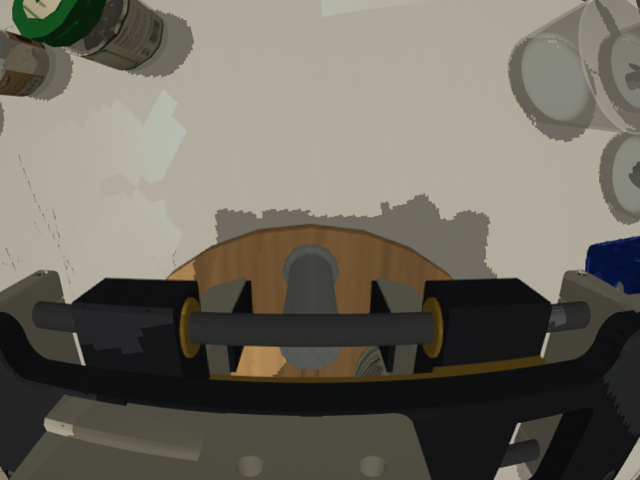

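View pics/s4.png

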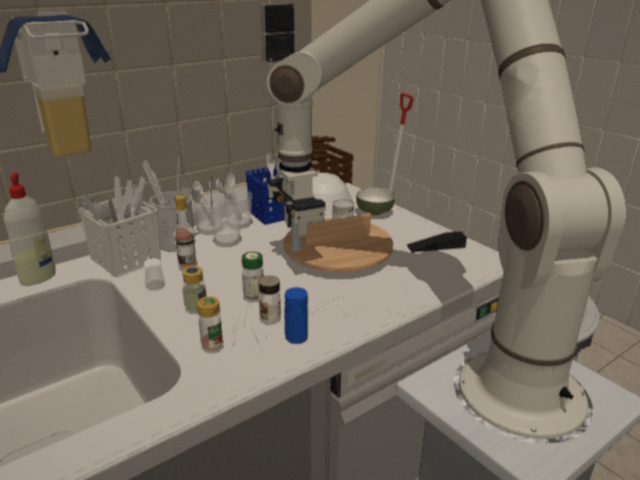

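Call:
step_arm(
  deltas=[
    [0,0,0,0,0],
    [0,0,0,0,0],
    [0,0,0,0,0],
    [0,0,0,0,0],
    [0,0,0,0,0],
    [0,0,0,0,0],
  ],
)

```text
t: 12.32
position: [0.6225, 0.0468, 0.2592]
eef_rot: [-1.916, 1.571, -2.141]
contact_force: [0.0, 0.1, -0.5]
finger_gap: 0.0235
```

```bash
cat >> h.py <<'E'
def tang(c=(.596,-.066),n=6):
    F=[];M=[]
    for i in range(n):
        st=r.state();F.append(st['contact_force']);cam('side')
    F=np.mean(F,0);Rw=R.from_euler('xyz',st['eef_rot']).as_matrix();h=np.array(st['position'])+Rw[:,0]*H
    v=h[:2]-np.array(c);v/=np.hypot(*v);print('ang',round(float(np.degrees(np.arctan2(v[1],v[0]))),2),'tangential(cw+)',round(float(F[0]*v[1]-F[1]*v[0]),2),'radial',round(float(F[0]*v[0]+F[1]*v[1]),2),'z',round(F[2],1),'t',round(float(st['t']),1))
E
python3 -c "
from h import *
tang()"
```

```text
ang 76.8 tangential(cw+) -0.43 radial -0.19 z -0.2 t 12.6
```

Call:
step_arm(
  deltas=[
    [0,0,0.03,0.07,0],
    [0,0,0.03,0.07,0],
  ],
)

```text
t: 12.88
position: [0.6271, 0.0457, 0.2592]
eef_rot: [-1.099, 1.571, -1.361]
contact_force: [-0.8, -0.4, 1.8]
finger_gap: 0.0235
```

```bash
python3 -c "
from h import *
tang()"
```

```text
ang 74.57 tangential(cw+) -0.67 radial -0.9 z 1.1 t 13.1
```

Call:
step_arm(
  deltas=[
    [0,0,0.03,0.07,0],
    [0,0,0.03,0.07,0],
  ],
)

```text
t: 13.42
position: [0.6292, 0.0454, 0.2591]
eef_rot: [-2.66, 1.565, -2.955]
contact_force: [-11.1, -0.3, 8.5]
finger_gap: 0.0239
```

```bash
python3 -c "
from h import *
tang()"
```

```text
ang 73.83 tangential(cw+) -9.91 radial -3.6 z 8.7 t 13.7
```

Call:
step_arm(
  deltas=[
    [0,0,-0.03,-0.07,0],
    [0,0,-0.03,-0.07,0],
  ],
)

```text
t: 13.98
position: [0.6265, 0.0459, 0.2591]
eef_rot: [-2.537, 1.57, -2.797]
contact_force: [-3.4, -0.8, 2.2]
finger_gap: 0.0235
```

```bash
python3 -c "
from h import *
tang()"
```

```text
ang 74.56 tangential(cw+) -3.06 radial -2.39 z 2.7 t 14.2
```

Call:
step_arm(
  deltas=[
    [0,0,-0.03,-0.07,0],
    [0,0,-0.03,-0.07,0],
  ],
)

```text
t: 14.52
position: [0.6224, 0.047, 0.2592]
eef_rot: [-1.255, 1.57, -1.479]
contact_force: [-2.8, -2.5, 1.0]
finger_gap: 0.0238
```

```bash
python3 -c "
from h import *
tang()"
```

```text
ang 76.76 tangential(cw+) -2.03 radial -3.09 z 1.2 t 14.8
```

Call:
step_arm(
  deltas=[
    [0,0,-0.03,-0.07,0],
    [0,0,-0.03,-0.07,0],
  ],
)

```text
t: 15.08
position: [0.6179, 0.0479, 0.2591]
eef_rot: [-1.463, 1.57, -1.652]
contact_force: [-1.7, -3.4, -0.2]
finger_gap: 0.0234
```

```bash
python3 -c "
from h import *
tang()"
```

```text
ang 78.98 tangential(cw+) -0.83 radial -4.14 z 0.6 t 15.3
```

Call:
step_arm(
  deltas=[
    [0,0,-0.03,-0.07,0],
    [0,0,-0.03,-0.07,0],
  ],
)

```text
t: 15.62
position: [0.614, 0.0486, 0.2592]
eef_rot: [-0.054, 1.57, -0.208]
contact_force: [0.7, -4.3, -2.7]
finger_gap: 0.0233
```

```bash
python3 -c "
from h import *
tang()"
```

```text
ang 81.0 tangential(cw+) 2.04 radial -4.46 z -2.2 t 15.9
```

```bash
python3 -c "
from h import *
arc([.596,-.066],.1152,[85,89,93,97,100,102,104])"
```

```text
angle now 81.0 rad 0.116 jaw -8.9
85 [-0.    -0.007 -0.054] turn -0.14
89 [-0.    -0.013 -0.107] turn -0.28
93 [-0.    -0.022 -0.16 ] turn -0.42
97 [-0.    -0.035 -0.212] turn -0.56
100 [-0.    -0.047 -0.25 ] turn -0.66
102 [-0.    -0.056 -0.275] turn -0.73
104 [-0.    -0.066 -0.3  ] turn -0.8
```

Call:
step_arm(
  deltas=[
    [0,-0.01,-0.05,-0.14,0],
    [0,-0.01,-0.11,-0.28,0],
    [0,-0.02,-0.16,-0.42,0],
    [0,-0.02,-0.16,-0.42,0],
  ],
)

```text
t: 16.42
position: [0.5893, 0.0498, 0.2592]
eef_rot: [2.668, 1.571, 2.724]
contact_force: [0.6, -3.5, -3.3]
finger_gap: 0.0236
```

```bash
python3 -c "
from h import *
tang()
arc([.596,-.066],.1152,[95,98,101,104])"
```

```text
ang 93.13 tangential(cw+) -0.14 radial -3.33 z -2.7 t 16.7
angle now 93.15 rad 0.1161 jaw 3.1
95 [ 0.    -0.006 -0.025] turn -0.06
98 [ 0.    -0.009 -0.065] turn -0.17
101 [ 0.    -0.013 -0.105] turn -0.27
104 [ 0.    -0.02  -0.145] turn -0.38
```

Call:
step_arm(
  deltas=[
    [0,0,-0.03,-0.06,0],
    [0,-0.01,-0.065,-0.17,0],
    [0,-0.01,-0.065,-0.17,0],
  ],
)

```text
t: 17.1
position: [0.5793, 0.0487, 0.2592]
eef_rot: [1.774, 1.569, 1.915]
contact_force: [-0.0, 0.1, -4.3]
finger_gap: 0.0238
```

```bash
python3 -c "
from h import *
tang()"
```

```text
ang 98.17 tangential(cw+) -0.27 radial 0.57 z -4.0 t 17.4
```

Call:
step_arm(
  deltas=[
    [0,0,-0.03,-0.07,0],
    [0,0,-0.03,-0.07,0],
    [0,0,-0.03,-0.07,0],
  ],
)

```text
t: 17.77
position: [0.5752, 0.0479, 0.2592]
eef_rot: [1.513, 1.569, 1.689]
contact_force: [-0.8, 4.5, -6.4]
finger_gap: 0.0235
```

```bash
python3 -c "
from h import *
tang()"
```

```text
ang 100.34 tangential(cw+) 0.19 radial 4.66 z -5.7 t 18.0
```

Call:
step_arm(
  deltas=[
    [0,0,-0.03,-0.07,0],
    [0,0,-0.03,-0.07,0],
    [0,0,-0.03,-0.07,0],
  ],
)

```text
t: 18.45
position: [0.5708, 0.0471, 0.2592]
eef_rot: [1.518, 1.57, 1.728]
contact_force: [-0.4, 5.7, -5.8]
finger_gap: 0.0235
```

```bash
python3 -c "
from h import *
tang()"
```

```text
ang 102.56 tangential(cw+) 0.53 radial 5.38 z -6.0 t 18.7
```

Call:
step_arm(
  deltas=[
    [0,0.015,-0.03,-0.07,0],
    [0,0.015,-0.03,-0.07,0],
    [0,0.015,-0.03,-0.07,0],
  ],
)

```text
t: 19.12
position: [0.5666, 0.0466, 0.2592]
eef_rot: [-1.283, 1.569, -1.039]
contact_force: [3.8, -1.1, -7.6]
finger_gap: 0.0232
```

```bash
python3 -c "
from h import *
tang()"
```

```text
ang 104.63 tangential(cw+) 3.06 radial -2.97 z -8.0 t 19.4
```

Call:
step_arm(
  deltas=[
    [0,0,-0.03,-0.07,0],
    [0,0,-0.03,-0.07,0],
    [0,0,-0.03,-0.07,0],
  ],
)

```text
t: 19.8
position: [0.563, 0.0455, 0.2593]
eef_rot: [-0.404, 1.568, -0.125]
contact_force: [8.0, -3.4, -11.4]
finger_gap: 0.0236
```

```bash
python3 -c "
from h import *
tang()"
```

```text
ang 106.32 tangential(cw+) 7.34 radial -4.45 z -11.5 t 20.1
```

Call:
step_arm(
  deltas=[
    [0,0,-0.03,-0.07,0],
    [0,0,-0.03,-0.07,0],
    [0,0,-0.03,-0.07,0],
  ],
)

```text
t: 20.48
position: [0.5578, 0.0442, 0.2592]
eef_rot: [-1.632, 1.569, -1.318]
contact_force: [4.4, -3.9, -8.2]
finger_gap: 0.024
```

```bash
python3 -c "
from h import *
tang()"
```

```text
ang 109.11 tangential(cw+) 2.72 radial -4.51 z -8.2 t 20.7
```

```bash
python3 -c "
from h import *
arc([.596,-.066],.1155,[107,106,105,104,103])"
```

```text
angle now 109.1 rad 0.1163 jaw 18.0
107 [ 0.    -0.006  0.028] turn 0.07
106 [ 0.    -0.006  0.042] turn 0.11
105 [ 0.    -0.007  0.055] turn 0.14
104 [ 0.    -0.007  0.069] turn 0.18
103 [ 0.    -0.008  0.082] turn 0.21
```

Call:
step_arm(
  deltas=[
    [0,0,0.03,0.07,0],
    [0,0,0.03,0.07,0],
    [0,0,0.03,0.07,0],
  ],
)

```text
t: 21.15
position: [0.5623, 0.0456, 0.2592]
eef_rot: [-1.642, 1.569, -1.365]
contact_force: [4.3, -4.3, -8.0]
finger_gap: 0.0237
```

```bash
python3 -c "
from h import *
tang()"
```

```text
ang 106.82 tangential(cw+) 2.52 radial -5.35 z -7.5 t 21.4
```

Call:
step_arm(
  deltas=[
    [0,0,0.02,0.05,0],
    [0,0,0.02,0.05,0],
    [0,0,0.02,0.05,0],
  ],
)

```text
t: 21.82
position: [0.5651, 0.0465, 0.2592]
eef_rot: [-1.765, 1.569, -1.513]
contact_force: [2.4, -3.8, -6.4]
finger_gap: 0.0236
```

```bash
python3 -c "
from h import *
tang()"
```

```text
ang 105.39 tangential(cw+) 2.29 radial -4.91 z -6.9 t 22.1
```

Call:
step_arm(
  deltas=[
    [0,0,0.02,0.05,0],
    [0,0,0.02,0.05,0],
    [0,0,0.02,0.05,0],
  ],
)

```text
t: 22.5
position: [0.5679, 0.0472, 0.2592]
eef_rot: [-1.936, 1.569, -1.708]
contact_force: [2.7, -4.8, -6.1]
finger_gap: 0.0236
```

```bash
python3 -c "
from h import *
tang()"
```

```text
ang 104.03 tangential(cw+) 1.47 radial -5.23 z -6.1 t 22.8
```

Call:
step_arm(
  deltas=[
    [0,0,0.02,0.05,0],
    [0,0,0.02,0.05,0],
    [0,0,0.02,0.05,0],
  ],
)

```text
t: 23.18
position: [0.5705, 0.0479, 0.2592]
eef_rot: [-2.21, 1.568, -2.008]
contact_force: [1.3, -4.5, -4.7]
finger_gap: 0.0236
```

```bash
python3 -c "
from h import *
tang()"
```

```text
ang 102.75 tangential(cw+) 0.27 radial -5.19 z -4.6 t 23.4
```

Call:
step_arm(
  deltas=[
    [0,0,0,0,0.5],
    [0,0,0,0,0.5],
    [0,0,0,0,0.5],
    [0,0,0,0,0.5],
    [0,0,0,0,0.5],
  ],
)

```text
t: 24.1
position: [0.5704, 0.0491, 0.2593]
eef_rot: [0.763, 1.571, 0.968]
contact_force: [0.1, -0.9, 1.1]
finger_gap: 0.046
```

```bash
python3 -c "
from h import *
tang()
save(cam('wrist'),'w5.png')"
```

```text
ang 102.54 tangential(cw+) 0.11 radial -0.25 z 0.2 t 24.4
```

View pics/w5.png

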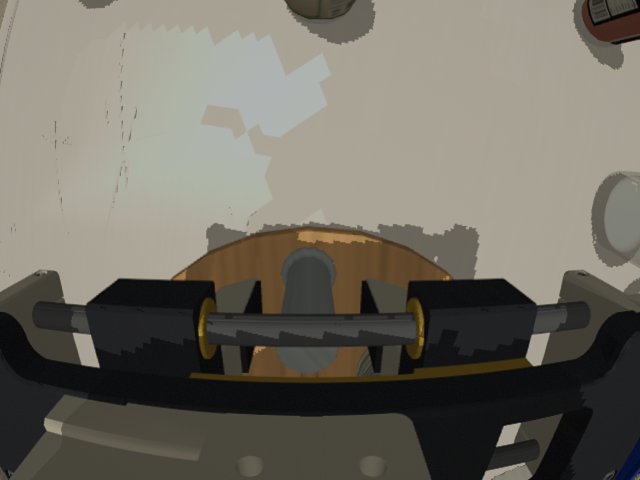

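Call:
step_arm(
  deltas=[
    [0,0,-0.06,-0.15,0.5],
    [0,-0.01,-0.12,-0.31,0.5],
    [0,-0.01,-0.12,-0.31,0.5],
    [0,-0.01,-0.12,-0.31,0.5],
  ],
)

```text
t: 24.95
position: [0.5533, 0.0438, 0.2593]
eef_rot: [-1.984, 1.571, -1.626]
contact_force: [0.7, 0.6, 0.1]
finger_gap: 0.0462
```

```bash
python3 -c "
from h import *
tang()"
```

```text
ang 111.25 tangential(cw+) 0.42 radial -0.24 z -0.1 t 25.2
```

Call:
step_arm(
  deltas=[
    [0,0,0.06,0.15,0.5],
    [0,-0.01,0.12,0.31,0.5],
    [0,-0.01,0.12,0.31,0.5],
    [0,-0.01,0.12,0.31,0.5],
  ],
)

```text
t: 25.75
position: [0.5701, 0.0487, 0.259]
eef_rot: [-2.998, 1.57, -2.792]
contact_force: [0.3, -0.3, -0.7]
finger_gap: 0.046
```

```bash
python3 -c "
from h import *
tang()
save(cam('wrist'),'w6.png')"
```

```text
ang 102.67 tangential(cw+) 0.13 radial -0.09 z -0.2 t 26.0
```

View pics/w6.png

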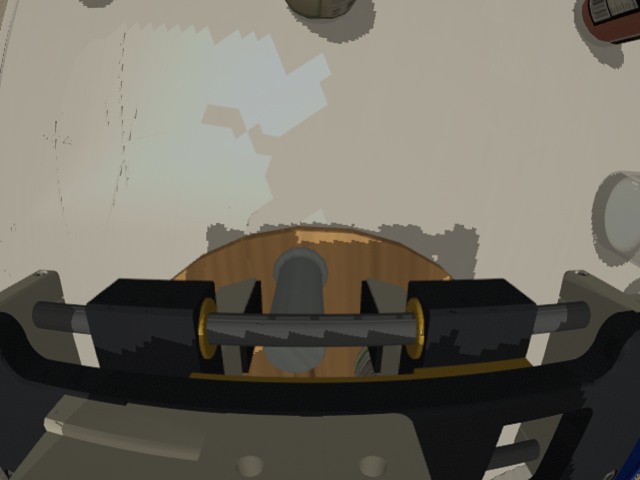

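```bash
python3 -c "
from h import *
arc([.596,-.066],.1155,[100,97,95,93,91,89,87,85,83,81,79,77])"
```

```text
angle now 102.61 rad 0.1175 jaw 11.8
100 [-0.    -0.013  0.035] turn 0.09
97 [-0.    -0.016  0.076] turn 0.2
95 [-0.    -0.018  0.102] turn 0.27
93 [-0.    -0.022  0.129] turn 0.34
91 [-0.    -0.026  0.155] turn 0.41
89 [-0.    -0.032  0.182] turn 0.48
87 [-0.    -0.038  0.208] turn 0.54
85 [-0.    -0.046  0.234] turn 0.61
83 [-0.    -0.054  0.259] turn 0.68
81 [-0.    -0.063  0.285] turn 0.75
79 [-0.    -0.073  0.31 ] turn 0.82
77 [-0.    -0.084  0.334] turn 0.89
```

Call:
step_arm(
  deltas=[
    [0,-0.01,0.06,0.15,0.5],
    [0,-0.01,0.06,0.15,0.5],
  ],
)

```text
t: 26.35
position: [0.5797, 0.0491, 0.2592]
eef_rot: [-2.954, 1.571, -2.823]
contact_force: [0.3, 0.0, -0.6]
finger_gap: 0.0461
```

```bash
python3 -c "
from h import *
tang(n=3)"
```

```text
ang 98.19 tangential(cw+) -0.22 radial 0.17 z -0.4 t 26.4
```

Call:
step_arm(
  deltas=[
    [0,0,0.03,0.07,0.5],
    [0,0,0.03,0.07,0.5],
  ],
)

```text
t: 26.75
position: [0.5833, 0.0496, 0.259]
eef_rot: [-2.862, 1.568, -2.768]
contact_force: [-4.6, -1.4, 4.1]
finger_gap: 0.0458
```

```bash
python3 -c "
from h import *
tang(n=3)"
```

```text
ang 96.47 tangential(cw+) -4.85 radial -0.75 z 3.9 t 26.9
```

Call:
step_arm(
  deltas=[
    [0,0,0.03,0.07,0.5],
    [0,0,0.03,0.07,0.5],
  ],
)

```text
t: 27.15
position: [0.5886, 0.0502, 0.2591]
eef_rot: [0.261, 1.571, 0.321]
contact_force: [-0.6, 0.4, -0.0]
finger_gap: 0.0461
```

```bash
python3 -c "
from h import *
tang(n=3)"
```

```text
ang 93.46 tangential(cw+) -0.79 radial 0.62 z -0.4 t 27.2
```

Call:
step_arm(
  deltas=[
    [0,0,0.03,0.07,0.5],
    [0,0,0.03,0.07,0.5],
  ],
)

```text
t: 27.55
position: [0.5937, 0.0505, 0.2594]
eef_rot: [0.291, 1.57, 0.315]
contact_force: [-0.4, 0.7, -0.6]
finger_gap: 0.0456
```

```bash
python3 -c "
from h import *
tang(n=3)"
```

```text
ang 91.12 tangential(cw+) -0.04 radial -0.18 z -0.3 t 27.6
```

Call:
step_arm(
  deltas=[
    [0,0,0.03,0.07,0.5],
    [0,0,0.03,0.07,0.5],
  ],
)

```text
t: 27.95
position: [0.598, 0.0505, 0.2593]
eef_rot: [0.24, 1.57, 0.229]
contact_force: [-0.4, -0.3, 0.6]
finger_gap: 0.0457
```

```bash
python3 -c "
from h import *
tang(n=3)"
```

```text
ang 89.04 tangential(cw+) 0.04 radial -0.1 z 0.0 t 28.1
```

Call:
step_arm(
  deltas=[
    [0,0,0.03,0.07,0.5],
    [0,0,0.03,0.07,0.5],
  ],
)

```text
t: 28.35
position: [0.6025, 0.0504, 0.2593]
eef_rot: [0.22, 1.57, 0.174]
contact_force: [-0.3, -0.8, 0.5]
finger_gap: 0.046
```

```bash
python3 -c "
from h import *
tang(n=3);save(cam('wrist'),'w7.png')"
```

```text
ang 86.88 tangential(cw+) 0.1 radial 0.02 z 0.3 t 28.4
```

View pics/w7.png

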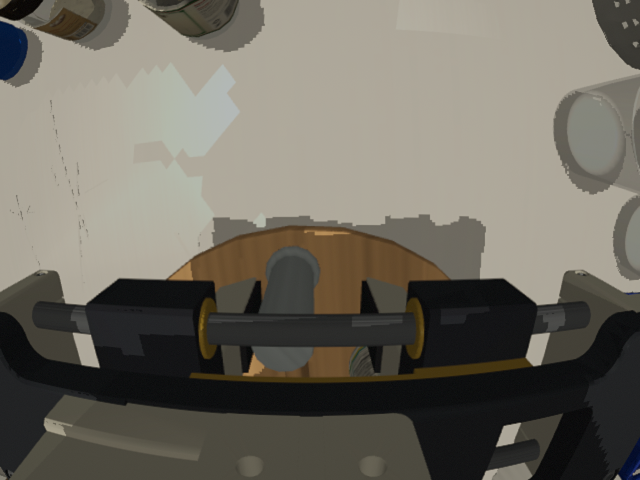

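```bash
python3 -c "
from h import *
arc([.596,-.066],.116,[90,95,100,103,105,107,109,111])"
```

```text
angle now 86.95 rad 0.1166 jaw -2.6
90 [-0.    -0.005 -0.041] turn -0.11
95 [-0.    -0.011 -0.108] turn -0.28
100 [-0.    -0.023 -0.175] turn -0.46
103 [-0.    -0.033 -0.214] turn -0.56
105 [-0.   -0.04 -0.24] turn -0.63
107 [-0.    -0.049 -0.266] turn -0.7
109 [-0.    -0.058 -0.291] turn -0.77
111 [-0.    -0.069 -0.316] turn -0.84
```

Call:
step_arm(
  deltas=[
    [0,-0.01,-0.06,-0.15,0.5],
    [0,-0.02,-0.12,-0.3,0.5],
    [0,-0.02,-0.175,-0.46,0.5],
    [0,-0.03,-0.21,-0.56,0.5],
    [0,-0.03,-0.21,-0.56,0.5],
  ],
)

```text
t: 29.18
position: [0.5702, 0.0472, 0.2592]
eef_rot: [-2.982, 1.571, -2.747]
contact_force: [0.8, 0.9, 0.9]
finger_gap: 0.046
```

```bash
python3 -c "
from h import *
tang(n=3)"
```

```text
ang 102.63 tangential(cw+) -0.27 radial -0.26 z 0.4 t 29.3
```

Call:
step_arm(
  deltas=[
    [0,0,-0.02,-0.05,0.5],
    [0,0,-0.02,-0.05,0.5],
  ],
)

```text
t: 29.58
position: [0.5673, 0.0467, 0.2592]
eef_rot: [3.138, 1.571, -2.885]
contact_force: [0.3, -0.1, 0.1]
finger_gap: 0.0459
```

```bash
python3 -c "
from h import *
tang(n=3)"
```

```text
ang 104.25 tangential(cw+) 0.47 radial -0.01 z 0.1 t 29.7
```

Call:
step_arm(
  deltas=[
    [0,0,-0.02,-0.05,0.5],
    [0,0,-0.02,-0.05,0.5],
  ],
)

```text
t: 29.98
position: [0.5643, 0.0458, 0.2592]
eef_rot: [-3.13, 1.57, -2.845]
contact_force: [-0.3, -0.1, 0.3]
finger_gap: 0.0462
```

```bash
python3 -c "
from h import *
tang(n=3)"
```

```text
ang 105.76 tangential(cw+) -0.01 radial -0.01 z 0.2 t 30.1
```

Call:
step_arm(
  deltas=[
    [0,0,-0.02,-0.05,0.5],
    [0,0,-0.02,-0.05,0.5],
  ],
)

```text
t: 30.38
position: [0.5614, 0.045, 0.2592]
eef_rot: [-3.015, 1.57, -2.704]
contact_force: [0.1, -0.4, -0.3]
finger_gap: 0.0457
```

```bash
python3 -c "
from h import *
tang(n=3)"
```

```text
ang 107.23 tangential(cw+) 0.0 radial -0.08 z -0.1 t 30.5
```

Call:
step_arm(
  deltas=[
    [0,0,-0.02,-0.05,0.5],
    [0,0,-0.02,-0.05,0.5],
  ],
)

```text
t: 30.78
position: [0.5586, 0.044, 0.2592]
eef_rot: [3.1, 1.57, -2.848]
contact_force: [-0.6, -0.3, -0.1]
finger_gap: 0.046
```

```bash
python3 -c "
from h import *
tang(n=3);save(cam('wrist'),'w8.png')"
```

```text
ang 108.7 tangential(cw+) -0.44 radial -0.23 z 0.1 t 30.9
```

View pics/w8.png

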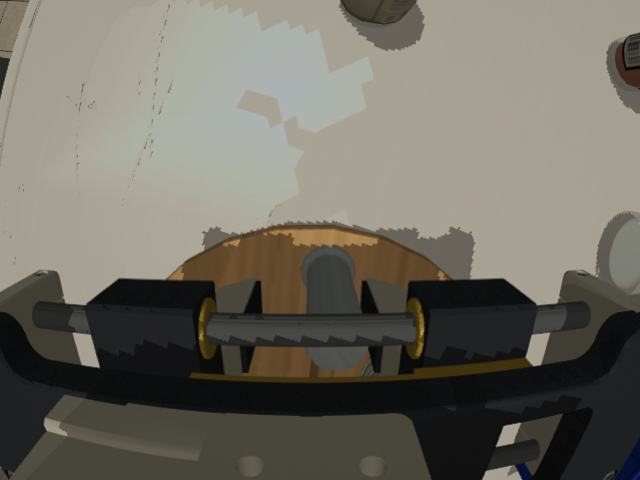

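```bash
python3 -c "
from h import *
st=r.state();d=cam('wrist')
for u in (318,328,334):
    p=onz(d,u,270,.04,st);print(u,np.round(p,4),np.degrees(np.arctan2(p[1]+.066,p[0]-.596)),np.hypot(p[1]+.066,p[0]-.596))
"
```

```text
318 [0.5636 0.0463 0.04  ] 106.07959071567696 0.11688282894110796
328 [0.569  0.0482 0.04  ] 103.30951786161417 0.11730795754625944
334 [0.5722 0.0493 0.04  ] 101.65588199678639 0.11769086879130966
```

Call:
step_arm(
  deltas=[
    [0,0,-0.02,-0.05,0.5],
    [0,0,-0.02,-0.05,0.5],
  ],
)

```text
t: 31.28
position: [0.5559, 0.0432, 0.2593]
eef_rot: [0.295, 1.571, 0.656]
contact_force: [-0.5, -0.0, -0.1]
finger_gap: 0.0458
```

```bash
python3 -c "
from h import *
tang(n=3);save(cam('wrist'),'w9a.png')"
```

```text
ang 110.14 tangential(cw+) -0.15 radial 0.02 z -0.3 t 31.4
```

Call:
step_arm(
  deltas=[
    [0,0,-0.02,-0.05,0.5],
    [0,0,-0.02,-0.05,0.5],
  ],
)

```text
t: 31.72
position: [0.5536, 0.0421, 0.2594]
eef_rot: [0.068, 1.569, 0.454]
contact_force: [4.7, 1.2, -2.9]
finger_gap: 0.0458
```

```bash
python3 -c "
from h import *
tang(n=3);save(cam('wrist'),'w9b.png')"
```

```text
ang 111.27 tangential(cw+) 4.58 radial -0.48 z -3.1 t 31.8
```

Call:
step_arm(
  deltas=[
    [0,0,-0.01,-0.025,0.5],
    [0,0,-0.01,-0.025,0.5],
  ],
)

```text
t: 32.17
position: [0.552, 0.0416, 0.2594]
eef_rot: [0.0, 1.57, 0.398]
contact_force: [3.2, 1.3, -2.2]
finger_gap: 0.046
```

```bash
python3 -c "
from h import *
tang(n=3);save(cam('wrist'),'w9c.png')
import glob
for f_ in ['w6','w8','w9a','w9b','w9c']:
    im=cv2.imread(f'pics/{f_}.png');g=cv2.cvtColor(im,cv2.COLOR_BGR2HSV)
    row=g[292,255:375]; m=row[:,1]<60; ix=np.where(m)[0]+255; print(f_,ix.min(),ix.max(),len(ix),(np.median(ix)))
"
```

```text
ang 112.28 tangential(cw+) 3.79 radial -0.44 z -2.0 t 32.3
w6 255 374 60 301.5
w8 255 374 64 333.5
w9a 255 374 63 337.0
w9b 255 374 62 336.5
w9c 255 374 61 336.0
```

Call:
step_arm(
  deltas=[
    [0,0,0.05,0.13,0.5],
    [0,0,0.1,0.26,0.5],
    [0,0,0.11,0.28,0.5],
    [0,0,0.11,0.28,0.5],
  ],
)

```text
t: 32.88
position: [0.5664, 0.0478, 0.259]
eef_rot: [-2.949, 1.569, -2.69]
contact_force: [-0.7, -0.3, -0.3]
finger_gap: 0.046
```

```bash
python3 -c "
from h import *
tang(n=3);save(cam('wrist'),'w10.png')
"
```

```text
ang 104.62 tangential(cw+) -0.61 radial 0.34 z 0.0 t 33.0
```

View pics/w10.png

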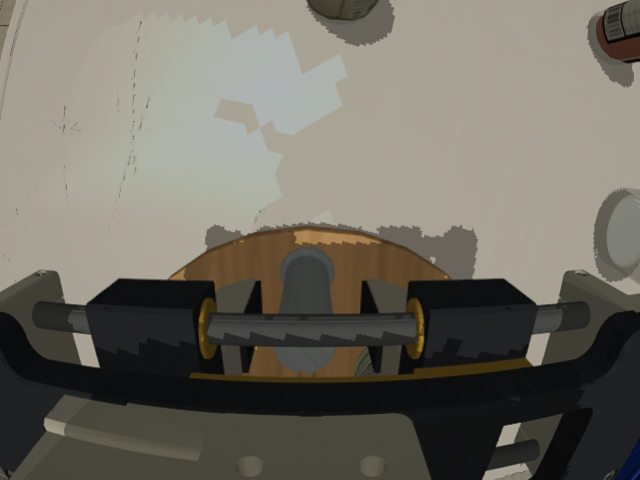

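Call:
step_arm(
  deltas=[
    [0,0,0.04,0.11,0.5],
    [0,-0.01,0.06,0.16,0.5],
    [0,-0.01,0.075,0.19,0.5],
    [0,-0.01,0.075,0.19,0.5],
  ],
)

```text
t: 33.58
position: [0.5783, 0.0493, 0.2592]
eef_rot: [-0.935, 1.571, -0.772]
contact_force: [-0.5, 0.1, -1.4]
finger_gap: 0.0459
```

```bash
python3 -c "
from h import *
tang(n=3);save(cam('wrist'),'w11.png')
"
```

```text
ang 98.78 tangential(cw+) -0.52 radial -0.01 z -0.7 t 33.7
```

Call:
step_arm(
  deltas=[
    [0,0,0.015,0.04,0.5],
    [0,0,0.015,0.04,0.5],
  ],
)

```text
t: 34.02
position: [0.5803, 0.0496, 0.2591]
eef_rot: [-2.811, 1.57, -2.669]
contact_force: [-1.6, -0.6, 2.2]
finger_gap: 0.046
```

```bash
python3 -c "
from h import *
tang(n=3);save(cam('wrist'),'w12.png')
"
```

```text
ang 97.79 tangential(cw+) -1.9 radial -0.59 z 1.0 t 34.1
```

Call:
step_arm(
  deltas=[
    [0,0,-0.03,-0.08,0.5],
    [0,0,-0.065,-0.17,0.5],
    [0,0,-0.065,-0.17,0.5],
  ],
)

```text
t: 34.6
position: [0.5705, 0.0482, 0.2592]
eef_rot: [1.957, 1.571, 2.185]
contact_force: [-0.0, 0.6, 0.3]
finger_gap: 0.046
```

```bash
python3 -c "
from h import *
tang(n=3);save(cam('wrist'),'w13.png')
for f_ in ['w5','w6','w10','w11','w12','w13']:
    im=cv2.imread(f'pics/{f_}.png');g=cv2.cvtColor(im,cv2.COLOR_BGR2HSV)
    row=g[285:300,265:360]; m=(row[...,1]<60).mean(0)>.5; ix=np.where(m)[0]+265; print(f_,ix.min(),ix.max(),len(ix),(ix.min()+ix.max())/2)
"
```

```text
ang 102.36 tangential(cw+) -0.22 radial 0.17 z 0.1 t 34.7
w5 285 331 47 308.0
w6 275 322 48 298.5
w10 283 329 47 306.0
w11 265 312 48 288.5
w12 265 311 47 288.0
w13 281 327 47 304.0
```

Call:
step_arm(
  deltas=[
    [-0.4,0,0,0,0.5],
    [-0.8,0,0,0,0.5],
    [-1,0,0,0,0.8],
    [-1,0,0,0.3,0.8],
  ],
)

```text
t: 35.3
position: [0.5718, 0.0489, 0.4124]
eef_rot: [0.027, 1.565, 0.101]
contact_force: [-0.3, 0.3, -0.0]
finger_gap: 0.0615
```

```bash
python3 -c "
from h import *
info([.46,-.22,.25],-29)
save(cam('wrist'),'w14.png');save(cam('scene'),'s14.png')
"
```

```text
t 35.3 hold [0.5726 0.049  0.2532] jaw 4.2 xaxis [ 0.005  0.001 -1.   ] F [-0.3  0.3 -0. ] gap 0.0615 q7 [ 0.63  0.51 -1.02  1.73  0.48  1.16 -0.45]
delta shares [ 0.016 -1.733 -0.882]
turn share for jaw -29 1.16 (x down: + is clockwise seen from above)
turn share for jaw 151 -5.12 (x down: + is clockwise seen from above)
```

View pics/s14.png

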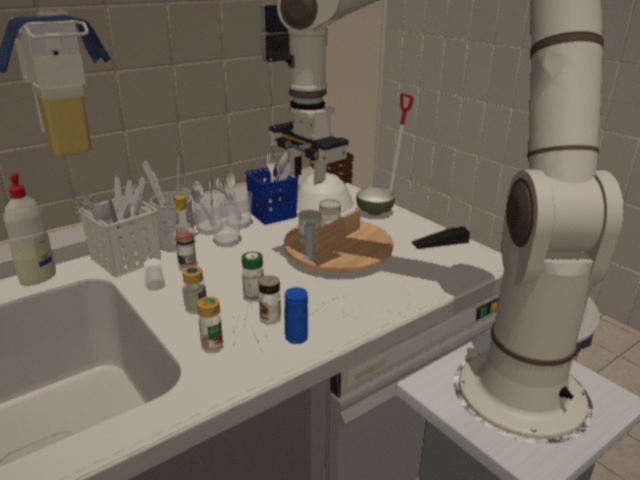

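Call:
step_arm(
  deltas=[
    [0,-0.4,-0.2,0.3,0.8],
    [0,-0.75,-0.38,0.6,0.8],
    [0,-1,-0.5,0.9,0.8],
    [0,-1,-0.5,1,0.8],
    [0,-1,-0.5,1,0.8],
  ],
)

```text
t: 36.02
position: [0.5074, -0.1075, 0.4089]
eef_rot: [-2.816, 1.57, 3.047]
contact_force: [-0.4, 1.4, -1.0]
finger_gap: 0.0736
```

```bash
python3 -c "
from h import *
info([.44,-.34,.25],-29)
"
```

```text
t 36.02 hold [ 0.5073 -0.1075  0.2497] jaw -24.1 xaxis [-0.001  0.    -1.   ] F [-0.4  1.4 -1. ] gap 0.0736 q7 [ 0.94  0.37 -0.95  1.86  0.34  1.08 -0.56]
delta shares [-0.002 -1.598  0.223]
turn share for jaw -29 0.17 (x down: + is clockwise seen from above)
turn share for jaw 151 -6.11 (x down: + is clockwise seen from above)
```

Call:
step_arm(
  deltas=[
    [0,-0.4,0.05,0.1,0.8],
    [0,-0.75,0.1,0.17,0.8],
    [0,-1,0.15,0.17,0.8],
    [0,-1,0.15,0.17,0.8],
  ],
)

```text
t: 36.52
position: [0.4659, -0.256, 0.4085]
eef_rot: [-2.679, 1.57, 3.095]
contact_force: [0.4, 1.0, 0.5]
finger_gap: 0.0735
```

Call:
step_arm(
  deltas=[
    [0,-0.3,0.05,0,0.8],
    [0,-0.6,0.1,0,0.8],
    [0,-0.6,0.1,0,0.8],
    [0,-0.6,0.1,0,0.8],
  ],
)

```text
t: 37.02
position: [0.4371, -0.3372, 0.4091]
eef_rot: [1.765, 1.569, 1.261]
contact_force: [0.8, 0.6, 0.3]
finger_gap: 0.0735
```

```bash
python3 -c "
from h import *
info([.44,-.34,.25],-29)
save(cam('wrist'),'w15.png')
"
```

```text
t 37.02 hold [ 0.4372 -0.3369  0.2499] jaw -28.9 xaxis [ 0.     0.002 -1.   ] F [0.8 0.6 0.3] gap 0.0735 q7 [ 1.28  0.41 -0.85  1.79  0.34  1.1  -0.19]
delta shares [-0.001 -0.009  0.026]
turn share for jaw -29 0.0 (x down: + is clockwise seen from above)
turn share for jaw 151 -6.28 (x down: + is clockwise seen from above)
```

View pics/w15.png

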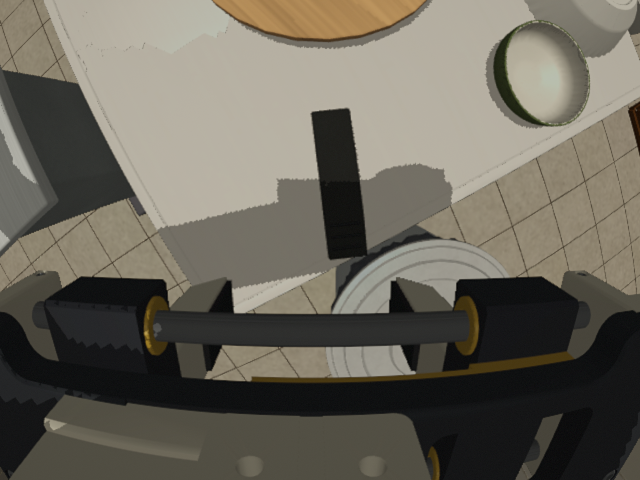

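```bash
python3 -c "
from h import *
st=r.state();d=cam('wrist')
a=[onz(d,312,112,.006,st),onz(d,347,109,.006,st),onz(d,330,259,.032,st),onz(d,367,255,.032,st)]
for p in a: print(np.round(p,4))
t=(a[0]+a[1])/2;b=(a[2]+a[3])/2;v=(t-b)[:2];print('len',np.hypot(*v),'dir',np.degrees(np.arctan2(v[1],v[0])),'w',np.hypot(*(a[0]-a[1])[:2]),np.hypot(*(a[2]-a[3])[:2]))
c=(t+b)/2;u=v/np.hypot(*v);print('centre',c,'grip',c[:2]-.052*u)
w=np.array([.596,-.066])-c[:2];print('to deck',np.degrees(np.arctan2(w[1],w[0])),np.hypot(*w))
# rim lower edge points
from scipy.optimize import least_squares as L
im=d['img'];hsv=cv2.cvtColor(im,cv2.COLOR_RGB2HSV);m=((hsv[...,0]<18)&(hsv[...,1]>80)&(hsv[...,2]>90)).astype(np.uint8);m[60:]=0
k,l,s,cc=cv2.connectedComponentsWithStats(m);i=1+np.argmax(s[1:,4]);print(s[i])
ys=[(x,np.where(l[:,x]==i)[0].max()) for x in range(230,410,6)]
P=np.array([onz(d,x,y,.022,st)[:2] for x,y in ys]);g=L(lambda c:np.hypot(*(P-c).T)-.14,[.6,-.06],loss='soft_l1',f_scale=.002);print(g.x,np.abs(g.fun).max())
print(proj(d,[*(c[:2]-.052*u),.03],st))
"
```

```text
[ 0.49   -0.2448  0.006 ]
[ 0.5229 -0.2589  0.006 ]
[ 0.4347 -0.3825  0.032 ]
[ 0.4696 -0.397   0.032 ]
len 0.14820278047232485 dir 68.50803246779964 w 0.035782672262975844 0.03772691330454353
centre [ 0.47929892 -0.3208405   0.019     ] grip [ 0.46024764 -0.36922489]
to deck 65.39516893149217 0.2802906065785178
[ 212    0  215   40 5992]
[ 0.5989544  -0.06084843] 0.0010670789881489784
(np.float64(346.12481724926135), np.float64(235.4257340114582))
```

```bash
python3 -c "
from h import *
info([.460,-.369,.12],-21.5)
"
```

```text
t 37.12 hold [ 0.4374 -0.3366  0.2501] jaw -28.8 xaxis [ 0.001  0.001 -1.   ] F [-0.4  0.6  0.6] gap 0.0737 q7 [ 1.28  0.41 -0.85  1.79  0.34  1.1  -0.19]
delta shares [ 0.867 -0.117  0.236]
turn share for jaw -21.5 -0.26 (x down: + is clockwise seen from above)
turn share for jaw 158.5 6.03 (x down: + is clockwise seen from above)
```

Call:
step_arm(
  deltas=[
    [0.3,-0.12,0.24,-0.26,0.8],
    [0.6,-0.12,0.24,-0.26,0.8],
    [0.87,-0.12,0.24,-0.26,0.8],
    [0.87,-0.12,0.24,-0.26,0.8],
    [0.87,-0.12,0.24,-0.26,0.8],
  ],
)

```text
t: 37.75
position: [0.4601, -0.3715, 0.2804]
eef_rot: [0.042, 1.569, -0.333]
contact_force: [-0.2, -0.4, 0.7]
finger_gap: 0.0736
```

```bash
python3 -c "
from h import *
info([.460,-.369,.026],-21.5)
st=r.state();d=cam('wrist');save(d,'w16.png');print(proj(d,[.46,-.369,.032],st))
"
```

```text
t 37.75 hold [ 0.4604 -0.3716  0.1212] jaw -21.5 xaxis [ 0.002 -0.001 -1.   ] F [-0.2 -0.4  0.7] gap 0.0736 q7 [ 1.2   0.64 -0.76  1.79  0.54  0.93 -0.17]
delta shares [ 0.634  0.015 -0.01 ]
turn share for jaw -21.5 -0.0 (x down: + is clockwise seen from above)
turn share for jaw 158.5 6.28 (x down: + is clockwise seen from above)
(np.float64(307.45513153929204), np.float64(253.66647905306257))
```

View pics/w16.png

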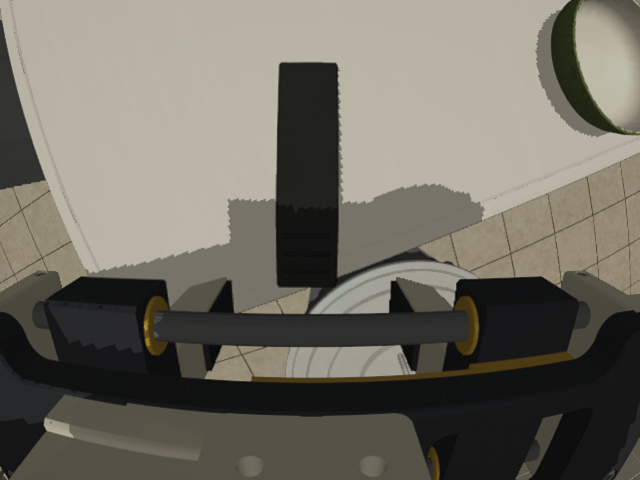

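Call:
step_arm(
  deltas=[
    [0.3,0.01,-0.01,0,0.8],
    [0.5,0.01,-0.01,0,0.8],
    [0.63,0.01,-0.01,0,0.8],
    [0.63,0.01,-0.01,0,0.8],
  ],
)

```text
t: 38.3
position: [0.4581, -0.3703, 0.1843]
eef_rot: [2.848, 1.57, 2.471]
contact_force: [-0.4, 0.9, 0.3]
finger_gap: 0.0734
```

Call:
step_arm(
  deltas=[
    [0,0,0,0,0.2],
    [0,0,0,0,0.2],
    [0,0,0,0,0.2],
    [0,0,0,0,0.2],
    [0,0,0,0,0.2],
    [0,0,0,0,0.2],
  ],
  newtons=40,
)

```text
t: 39.05
position: [0.4581, -0.3705, 0.1847]
eef_rot: [-0.719, 1.57, -1.097]
contact_force: [-0.6, -0.2, 5.5]
finger_gap: 0.0395
```

```bash
python3 -c "
from h import *
info([.460,-.369,.026],-21.5)
st=r.state();d=cam('wrist');save(d,'w17.png')
"
```

```text
t 39.05 hold [ 0.4582 -0.3706  0.0255] jaw -21.6 xaxis [ 0.    -0.001 -1.   ] F [-0.6 -0.2  5.5] gap 0.0395 q7 [ 1.13  0.76 -0.66  1.83  0.65  0.78 -0.26]
delta shares [-0.003  0.014  0.008]
turn share for jaw -21.5 -0.0 (x down: + is clockwise seen from above)
turn share for jaw 158.5 6.28 (x down: + is clockwise seen from above)
```

View pics/w17.png

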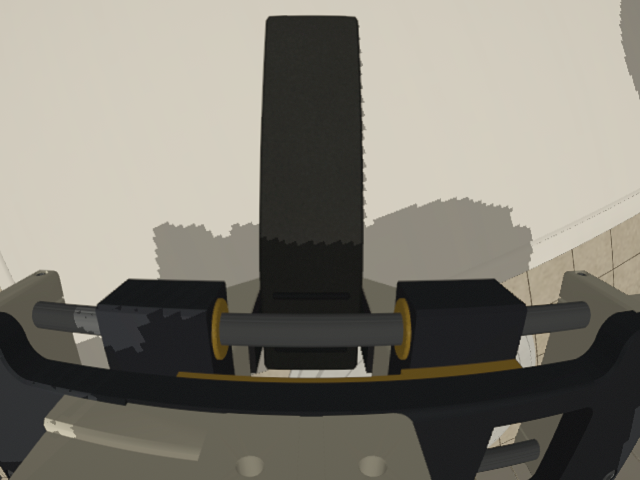

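Call:
step_arm(
  deltas=[
    [0,0.2,0.01,0.1,0.2],
    [0,0.4,0.02,0.1,0.2],
    [0,0.6,0.03,0.1,0.2],
    [0,0.78,0.04,0.1,0.2],
    [0,0.78,0.04,0.1,0.2],
  ],
)

```text
t: 39.72
position: [0.5081, -0.2608, 0.1847]
eef_rot: [1.179, 1.568, 0.756]
contact_force: [1.1, 4.2, 6.0]
finger_gap: 0.0399
```

```bash
python3 -c "
from h import *
info(None,-24.5)
st=r.state();Rw=R.from_euler('xyz',st['eef_rot']).as_matrix();h=np.array(st['position'])+Rw[:,0]*H
v=np.array([.597,-.064])-h[:2];print('dist',np.hypot(*v),np.degrees(np.arctan2(v[1],v[0])))
d=cam('wrist');save(d,'w18.png')
"
```

```text
t 39.73 hold [ 0.5085 -0.2605  0.0255] jaw -24.2 xaxis [ 0.002  0.002 -1.   ] F [1.1 4.2 6. ] gap 0.0399 q7 [ 0.93  0.74 -0.65  1.88  0.64  0.75 -0.51]
turn share for jaw -24.5 0.01 (x down: + is clockwise seen from above)
turn share for jaw 155.5 -6.27 (x down: + is clockwise seen from above)
dist 0.2155145145974471 65.74780126952899
```

View pics/w18.png

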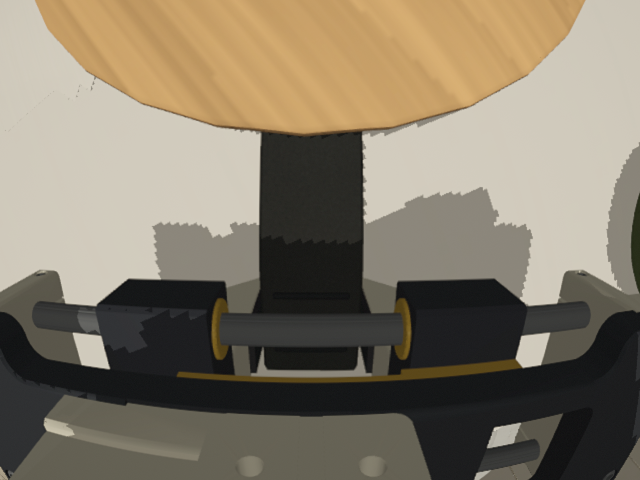

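Call:
step_arm(
  deltas=[
    [0,0.03,0,0,0.2],
    [0,0.06,0,0,0.2],
    [0,0.06,0,0,0.2],
  ],
)

```text
t: 40.15
position: [0.5097, -0.2586, 0.1847]
eef_rot: [-1.286, 1.568, -1.716]
contact_force: [-1.8, -1.3, 7.0]
finger_gap: 0.04
```

Call:
step_arm(
  deltas=[
    [0,0.02,0,0,0.2],
    [0,0.02,0,0,0.2],
  ],
)

```text
t: 40.4
position: [0.5108, -0.2564, 0.1847]
eef_rot: [-1.334, 1.567, -1.765]
contact_force: [-0.9, -3.1, 6.2]
finger_gap: 0.0395
```

Call:
step_arm(
  deltas=[
    [0,0.02,0,0,0.2],
    [0,0.02,0,0,0.2],
  ],
)

```text
t: 40.65
position: [0.5121, -0.2537, 0.1847]
eef_rot: [-1.289, 1.567, -1.721]
contact_force: [-1.7, -3.9, 7.8]
finger_gap: 0.0395
```

Call:
step_arm(
  deltas=[
    [0,0.02,0,0,0.2],
    [0,0.02,0,0,0.2],
  ],
)

```text
t: 40.9
position: [0.5133, -0.2512, 0.1847]
eef_rot: [-1.323, 1.567, -1.754]
contact_force: [-1.5, -3.2, 7.7]
finger_gap: 0.0396
```

Call:
step_arm(
  deltas=[
    [0,0.02,0,0,0.2],
    [0,0.02,0,0,0.2],
  ],
)

```text
t: 41.15
position: [0.5138, -0.2501, 0.1847]
eef_rot: [-1.48, 1.564, -1.913]
contact_force: [-3.4, -6.7, 8.2]
finger_gap: 0.0396
```

```bash
python3 -c "
from h import *
info(None,-24.5)
st=r.state();Rw=R.from_euler('xyz',st['eef_rot']).as_matrix();h=np.array(st['position'])+Rw[:,0]*H
v=np.array([.597,-.064])-h[:2];print('dist',np.hypot(*v),np.degrees(np.arctan2(v[1],v[0])))
d=cam('wrist');save(d,'w19.png')
"
```

```text
t 41.15 hold [ 0.5135 -0.2511  0.0255] jaw -24.8 xaxis [-0.002 -0.006 -1.   ] F [-3.4 -6.7  8.2] gap 0.0396 q7 [ 0.9   0.74 -0.65  1.88  0.65  0.75 -0.55]
turn share for jaw -24.5 -0.01 (x down: + is clockwise seen from above)
turn share for jaw 155.5 6.27 (x down: + is clockwise seen from above)
dist 0.2048785965784152 65.95044856401421
```

Contact found (distance 205 mm, force rising). I'll keep pushing in small steps up to 15–20 N.

Call:
step_arm(
  deltas=[
    [0,0.02,0,0,0.2],
    [0,0.02,0,0,0.2],
  ],
)

```text
t: 41.45
position: [0.5143, -0.2493, 0.1847]
eef_rot: [-1.562, 1.561, -1.996]
contact_force: [-5.6, -11.8, 9.5]
finger_gap: 0.0397
```

Call:
step_arm(
  deltas=[
    [0,0.02,0,0,0.2],
    [0,0.02,0,0,0.2],
  ],
)

```text
t: 41.7
position: [0.5148, -0.2485, 0.1846]
eef_rot: [-1.597, 1.558, -2.033]
contact_force: [-8.1, -15.2, 10.4]
finger_gap: 0.04
```

Call:
step_arm(
  deltas=[
    [0,0.02,0,0,0.2],
    [0,0.02,0,0,0.2],
  ],
)

```text
t: 41.95
position: [0.5152, -0.2477, 0.1846]
eef_rot: [-1.628, 1.555, -2.065]
contact_force: [-9.2, -19.8, 11.3]
finger_gap: 0.0398
```

```bash
python3 -c "
from h import *
info(None,-24.5)
st=r.state();Rw=R.from_euler('xyz',st['eef_rot']).as_matrix();h=np.array(st['position'])+Rw[:,0]*H
v=np.array([.597,-.064])-h[:2];print('dist',np.hypot(*v),np.degrees(np.arctan2(v[1],v[0])),'axial F',np.array(st['contact_force'])@Rw[:,1],st['effort'])
"
```

```text
t 41.95 hold [ 0.514  -0.2499  0.0254] jaw -25.1 xaxis [-0.007 -0.014 -1.   ] F [ -9.2 -19.8  11.3] gap 0.0398 q7 [ 0.88  0.74 -0.64  1.88  0.65  0.75 -0.57]
turn share for jaw -24.5 -0.02 (x down: + is clockwise seen from above)
turn share for jaw 155.5 6.26 (x down: + is clockwise seen from above)
dist 0.20358228050109084 65.94729107527658 axial F -22.007643393111525 [-12.36670017 -46.3043189  -22.76218772 -13.2141763   -4.21748176
  -3.98628607  -0.20309207]
```

Call:
step_arm(
  deltas=[
    [0,0.03,0,0,0.2],
    [0,0.03,0,0,0.2],
  ],
)

```text
t: 42.2
position: [0.516, -0.2464, 0.1845]
eef_rot: [-1.654, 1.55, -2.093]
contact_force: [-12.4, -25.0, 12.9]
finger_gap: 0.0395
```

```bash
python3 -c "
from h import *
info(None,-24.5)
st=r.state();Rw=R.from_euler('xyz',st['eef_rot']).as_matrix();h=np.array(st['position'])+Rw[:,0]*H
v=np.array([.597,-.064])-h[:2];print('dist',np.hypot(*v),np.degrees(np.arctan2(v[1],v[0])),'axial F',np.array(st['contact_force'])@Rw[:,1])
save(cam('wrist'),'w20.png')
"
```

```text
t 42.2 hold [ 0.5143 -0.2492  0.0254] jaw -25.2 xaxis [-0.01  -0.018 -1.   ] F [-12.4 -25.   12.9] gap 0.0395 q7 [ 0.88  0.73 -0.64  1.87  0.65  0.75 -0.57]
turn share for jaw -24.5 -0.02 (x down: + is clockwise seen from above)
turn share for jaw 155.5 6.26 (x down: + is clockwise seen from above)
dist 0.20281045557191243 65.94228455927593 axial F -28.17531183984238
```

View pics/w20.png

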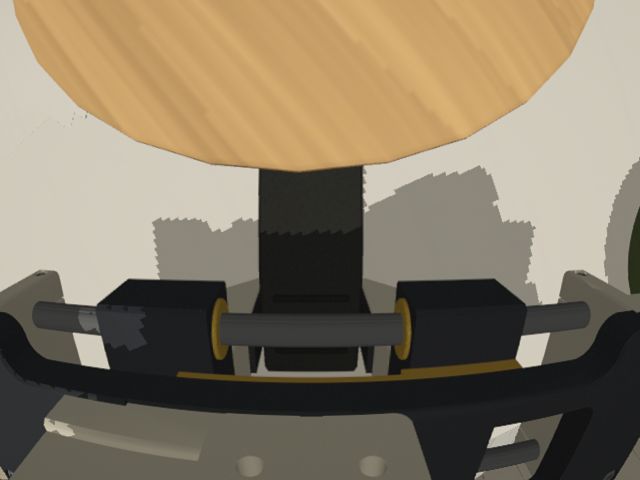

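Call:
step_arm(
  deltas=[
    [0,0,0,0,0.8],
    [0,0,0,0,0.8],
    [0,0,0,0,0.8],
    [0,0,0,0,0.8],
    [0,0,0,0,0.8],
  ],
)

```text
t: 42.88
position: [0.5211, -0.2319, 0.1841]
eef_rot: [2.282, 1.57, 1.856]
contact_force: [-0.0, 0.4, -0.4]
finger_gap: 0.0732
```

Call:
step_arm(
  deltas=[
    [-0.3,0,0,0,0.8],
    [-0.7,0,0,0,0.8],
    [-1,-0.1,0,0,0.8],
    [-1,-0.3,0,0,0.8],
    [-1,-0.3,0,0,0.8],
  ],
)

```text
t: 43.5
position: [0.5012, -0.276, 0.3345]
eef_rot: [-1.363, 1.569, -1.795]
contact_force: [-1.2, -0.4, 0.2]
finger_gap: 0.0734
```

```bash
python3 -c "
from h import *
info(None,-24.5)
save(cam('wrist'),'w21.png')
"
```

```text
t 43.5 hold [ 0.5011 -0.2763  0.1753] jaw -24.7 xaxis [-0.    -0.002 -1.   ] F [-1.2 -0.4  0.2] gap 0.0734 q7 [ 1.07  0.54 -0.8   1.81  0.45  0.99 -0.35]
turn share for jaw -24.5 -0.01 (x down: + is clockwise seen from above)
turn share for jaw 155.5 6.27 (x down: + is clockwise seen from above)
```

View pics/w21.png

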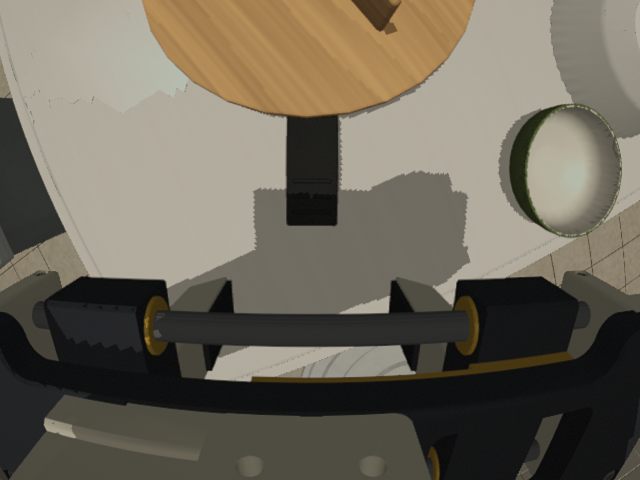

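```bash
python3 -c "
from h import *
st=r.state();d=cam('wrist')
a=onz(d,288,225,.032,st);b=onz(d,337,224,.032,st);m=(a+b)/2;v=np.array([.597,-.064])-m[:2];print(np.round([a,b],4),'back to axis',np.hypot(*v),np.degrees(np.arctan2(v[1],v[0])),'thin radius',np.hypot(*v)-.15)
# divider direction check
print(onz(d,386,30,.036,st))
info([.44,.05,.30],0)
"
```

```text
[[ 0.4899 -0.2586  0.032 ]
 [ 0.5248 -0.2738  0.032 ]] back to axis 0.2212083047117104 66.08813262296327 thin radius 0.07120830471171041
[ 0.62129259 -0.15088381  0.036     ]
t 43.6 hold [ 0.502  -0.2729  0.1747] jaw -24.5 xaxis [-0.     0.001 -1.   ] F [0.7 0.1 0.3] gap 0.0734 q7 [ 1.06  0.54 -0.8   1.81  0.45  0.99 -0.35]
delta shares [-0.834  1.788 -1.27 ]
turn share for jaw 0 -0.86 (x down: + is clockwise seen from above)
turn share for jaw 180 5.43 (x down: + is clockwise seen from above)
```

Call:
step_arm(
  deltas=[
    [-0.3,0.1,0,0,0.8],
    [-0.6,0.4,-0.1,0,0.8],
    [-0.65,0.75,-0.25,0,0.8],
    [-0.65,1,-0.36,0,0.8],
    [-0.65,1,-0.36,0,0.8],
  ],
)

```text
t: 44.22
position: [0.5154, -0.1085, 0.432]
eef_rot: [1.711, 1.57, 1.293]
contact_force: [0.2, -0.9, -2.3]
finger_gap: 0.0732
```

```bash
python3 -c "
from h import *
info([.53,-.02,.27],13)
st=r.state();d=cam('wrist');save(d,'w22.png')
"
```

```text
t 44.23 hold [ 0.5155 -0.1083  0.2728] jaw -23.9 xaxis [ 0.     0.001 -1.   ] F [ 0.2 -0.9 -2.3] gap 0.0732 q7 [ 0.92  0.35 -0.94  1.82  0.31  1.13 -0.54]
delta shares [ 0.019  0.577 -0.151]
turn share for jaw 13 -1.29 (x down: + is clockwise seen from above)
turn share for jaw 193 4.99 (x down: + is clockwise seen from above)
```

View pics/w22.png

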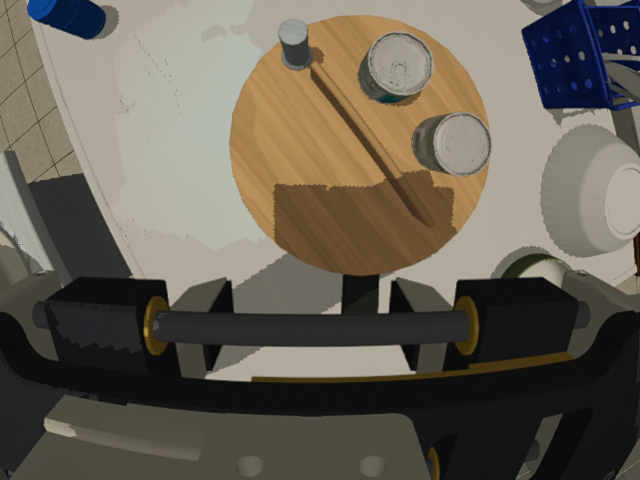

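```bash
python3 - <<'E'
from h import *
from scipy.optimize import least_squares as L
st=r.state();d=cam('wrist');np.save('w22pose.npy',np.r_[st['position'],st['eef_rot']])
im=d['img'];hsv=cv2.cvtColor(im,cv2.COLOR_RGB2HSV);m=((hsv[...,0]<18)&(hsv[...,1]>80)).astype(np.uint8);m[275:]=0;m[:,:225]=0;m[:,500:]=0
k,l,s,cc=cv2.connectedComponentsWithStats(m);i=1+np.argmax(s[1:,4]);print(s[i])
h=cv2.convexHull(max(cv2.findContours((l==i).astype(np.uint8),0,1)[0],key=len))[:,0]
P=np.array([onz(d,u,v,.036,st)[:2] for u,v in h])
g=L(lambda c:np.hypot(*(P-c).T)-.14,[.6,-.06],loss='soft_l1',f_scale=.001);C=g.x;print('C',C,np.round(np.abs(g.fun).mean(),4))
for n,(u,v),z in (('posttop',(293,29),.121),('postbase',(297,60),.038),('divA top',(314,66),.096),('divB top',(430,221),.096)):
    p=onz(d,u,v,z,st);w=p[:2]-C;print(n,np.round(p,4),round(np.degrees(np.arctan2(w[1],w[0])),2),round(np.hypot(*w),4))
a=onz(d,314,66,.096,st);b=onz(d,430,221,.096,st);w=(a-b)[:2];print('div dir',np.degrees(np.arctan2(w[1],w[0])),np.hypot(*w),(a+b)/2)
E
python3 -c "
import cv2;im=cv2.imread('pics/w22.png');cv2.imwrite('pics/w22c.png',cv2.resize(im[0:250,260:460],None,fx=3,fy=2.4))"
```

```text
[  228    12   261   262 43665]
C [ 0.59622833 -0.06501629] 0.0017
posttop [0.5709 0.0446 0.121 ] 103.01 0.1125
postbase [0.5683 0.0383 0.038 ] 105.1 0.1071
divA top [0.5754 0.0143 0.096 ] 104.7 0.082
divB top [ 0.616  -0.1496  0.096 ] -76.86 0.0869
div dir 103.89886633087772 0.16885669960913735 [ 0.59570622 -0.0676721   0.096     ]
```

View pics/w22c.png

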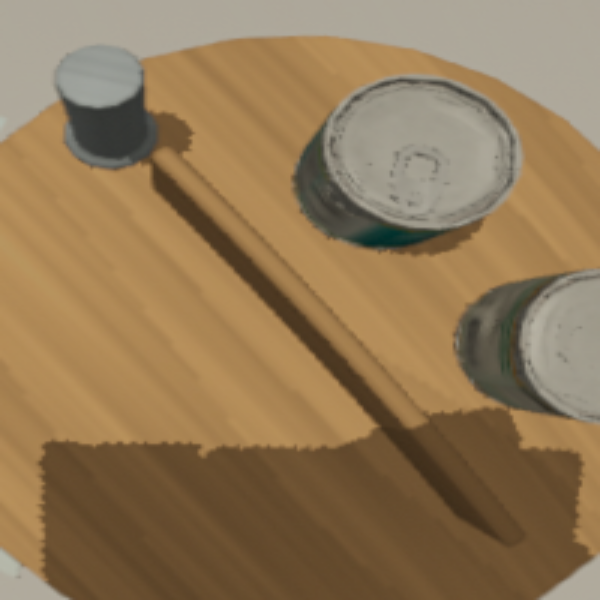

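Call:
step_arm(
  deltas=[
    [0,0.4,-0.15,-0.3,0.8],
    [0,0.8,-0.3,-0.7,0.8],
    [0,1,-0.4,-1,0.8],
    [0,1,-0.4,-1,0.8],
  ],
)

```text
t: 44.82
position: [0.5227, 0.0493, 0.4315]
eef_rot: [1.768, 1.569, 1.845]
contact_force: [-0.2, -0.6, 0.3]
finger_gap: 0.0735
```

```bash
python3 -c "
from h import *
info([.53,.17,.24],13)
"
```

```text
t 44.83 hold [0.5227 0.0497 0.2723] jaw 4.5 xaxis [-0.001  0.002 -1.   ] F [-0.2 -0.6  0.3] gap 0.0735 q7 [ 0.72  0.4  -1.08  1.82  0.38  1.15 -0.41]
delta shares [0.217 0.796 0.111]
turn share for jaw 13 -0.3 (x down: + is clockwise seen from above)
turn share for jaw 193 5.99 (x down: + is clockwise seen from above)
```

Call:
step_arm(
  deltas=[
    [0.1,0.4,0.05,-0.1,0.8],
    [0.2,0.8,0.1,-0.3,0.8],
    [0.2,0.8,0.1,-0.3,0.8],
    [0.2,0.8,0.1,-0.3,0.8],
  ],
)

```text
t: 45.32
position: [0.53, 0.1659, 0.4009]
eef_rot: [-2.586, 1.569, -2.367]
contact_force: [-0.4, 0.3, -0.4]
finger_gap: 0.0732
```

```bash
python3 -c "
from h import *
info([.538,.218,.24],13)
st=r.state();d=cam('wrist');save(d,'w23.png');np.save('p23.npy',np.r_[st['position'],st['eef_rot']])
for n,p in dict(green=[.538,.218,.106],brown=[.445,.236,.096],gf=[.572,.343,.096],gn=[.432,.377,.106]).items(): print(n,np.round(proj(d,p,st)))
"
```

```text
t 45.33 hold [0.5298 0.1657 0.2417] jaw 12.6 xaxis [-0.001 -0.001 -1.   ] F [-0.4  0.3 -0.4] gap 0.0732 q7 [ 0.45  0.51 -1.06  1.78  0.49  1.14 -0.54]
delta shares [0.011 0.328 0.129]
turn share for jaw 13 -0.02 (x down: + is clockwise seen from above)
turn share for jaw 193 6.27 (x down: + is clockwise seen from above)
green [336. 173.]
brown [222. 125.]
gf [412.  32.]
gn [245. -46.]
```

View pics/w23.png

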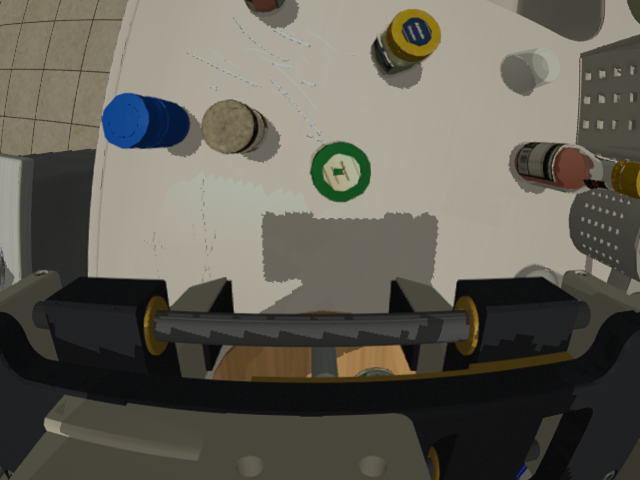

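```bash
python3 -c "
from h import *
st=r.state();d=cam('wrist')
print(onz(d,341,172,.106,st),onz(d,230,126,.096,st),onz(d,415,35,.096,st))
g=onz(d,341,172,.106,st);print((onz(d,371,172,.106,st)-onz(d,311,172,.106,st)), onz(d,257,126,.096,st)-onz(d,202,126,.096,st))
info([g[0],g[1],.10],13)
"
```

```text
[0.54204654 0.21903989 0.106     ] [0.45204967 0.23596769 0.096     ] [0.57582726 0.3403241  0.096     ]
[0.04347571 0.01003892 0.        ] [0.04298945 0.00743578 0.        ]
t 45.42 hold [0.5301 0.1647 0.2421] jaw 12.5 xaxis [-0.    -0.001 -1.   ] F [ 0.3  0.3 -0.3] gap 0.0733 q7 [ 0.45  0.51 -1.06  1.78  0.49  1.14 -0.54]
delta shares [0.947 0.338 0.156]
turn share for jaw 13 -0.02 (x down: + is clockwise seen from above)
turn share for jaw 193 6.26 (x down: + is clockwise seen from above)
```

Call:
step_arm(
  deltas=[
    [0,0.2,0.1,0,0.8],
    [0.1,0.34,0.15,0,0.8],
    [0.45,0.34,0.15,0,0.8],
    [0.7,0.34,0.15,0,0.8],
    [0.7,0.34,0.15,0,0.8],
  ],
)

```text
t: 46.05
position: [0.5398, 0.2193, 0.2942]
eef_rot: [-2.794, 1.565, -2.575]
contact_force: [-0.3, -0.1, 0.8]
finger_gap: 0.0736
```

```bash
python3 -c "
from h import *
info([.541,.219,.072],13)
st=r.state();d=cam('wrist');save(d,'w24.png')
"
```

```text
t 46.05 hold [0.539  0.2188 0.135 ] jaw 12.5 xaxis [-0.005 -0.003 -1.   ] F [-0.3 -0.1  0.8] gap 0.0736 q7 [ 0.25  0.68 -0.93  1.8   0.64  1.   -0.72]
delta shares [ 0.42  -0.001  0.016]
turn share for jaw 13 -0.02 (x down: + is clockwise seen from above)
turn share for jaw 193 6.27 (x down: + is clockwise seen from above)
```

View pics/w24.png

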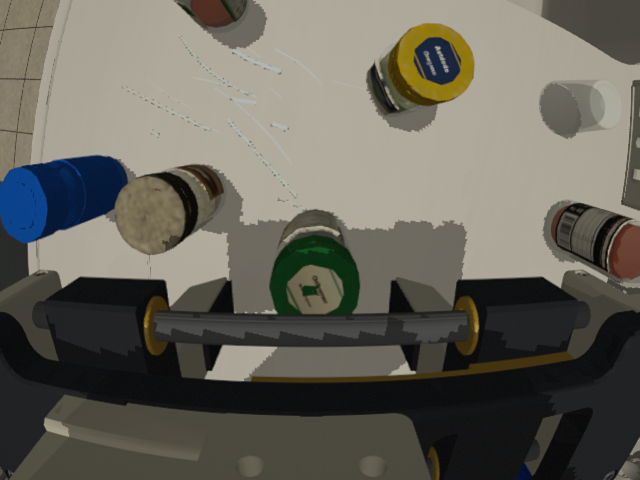

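```bash
python3 -c "
from h import *
st=r.state();d=cam('wrist');print(onz(d,315,280,.106,st))
"
```

```text
[0.54197736 0.22631487 0.106     ]
```

Call:
step_arm(
  deltas=[
    [0.2,0.01,0.02,0,0.8],
    [0.42,0.01,0.02,0,0.8],
    [0.42,0.01,0.02,0,0.8],
    [0.42,0.01,0.02,0,0.8],
  ],
)

```text
t: 46.65
position: [0.5435, 0.2249, 0.2361]
eef_rot: [0.199, 1.568, 0.421]
contact_force: [-0.0, 0.9, 0.3]
finger_gap: 0.0735
```

Call:
step_arm(
  deltas=[
    [0,0,0,0,0.2],
    [0,0,0,0,0.2],
    [0,0,0,0,0.2],
    [0,0,0,0,0.2],
    [0,0,0,0,0.2],
    [0,0,0,0,0.2],
  ],
  newtons=20,
)

```text
t: 47.4
position: [0.5425, 0.2247, 0.2341]
eef_rot: [-0.76, 1.571, -0.538]
contact_force: [-2.2, -0.2, 6.7]
finger_gap: 0.0452
```

```bash
python3 -c "
from h import *
info([.541,.219,.25],13)
"
```

```text
t 47.4 hold [0.5425 0.2247 0.0749] jaw 12.8 xaxis [ 0. -0. -1.] F [-2.2 -0.2  6.7] gap 0.0452 q7 [ 0.19  0.76 -0.86  1.82  0.72  0.91 -0.78]
delta shares [-1.168 -0.035 -0.018]
turn share for jaw 13 -0.01 (x down: + is clockwise seen from above)
turn share for jaw 193 6.27 (x down: + is clockwise seen from above)
```

Call:
step_arm(
  deltas=[
    [-0.35,0,0,0,0.2],
    [-0.7,0,0,0,0.2],
    [-1,0,0,0,0.2],
    [-1,0,0,0,0.2],
    [-1,0,0,0,0.2],
  ],
)

```text
t: 48.02
position: [0.5423, 0.2239, 0.3825]
eef_rot: [-2.588, 1.569, -2.366]
contact_force: [0.6, -0.3, -1.5]
finger_gap: 0.0454
```

```bash
python3 -c "
from h import *
info([.551,-.155,.235],13.6)
st=r.state();d=cam('wrist');save(d,'w25.png')
"
```

```text
t 48.02 hold [0.5421 0.2237 0.2233] jaw 12.7 xaxis [-0.001 -0.001 -1.   ] F [ 0.6 -0.3 -1.5] gap 0.0454 q7 [ 0.3   0.58 -1.01  1.72  0.54  1.14 -0.65]
delta shares [-0.075 -2.476 -0.498]
turn share for jaw 13.6 -0.03 (x down: + is clockwise seen from above)
turn share for jaw 193.6 6.25 (x down: + is clockwise seen from above)
```

View pics/w25.png

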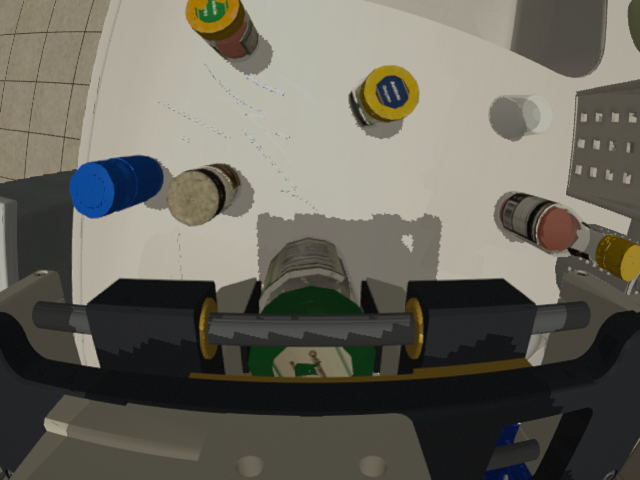

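```bash
python3 -c "
from h import *
st=r.state();d=cam('wrist');print(onz(d,198,196,.096,st),onz(d,391,95,.096,st),onz(d,213,11,.106,st),onz(d,116,187,.106,st))
print('cap',onz(d,312,355,.223+.031,st))
"
```

```text
[0.45328471 0.23915093 0.096     ] [0.5747719  0.34153505 0.096     ] [0.43784259 0.37517108 0.106     ] [0.3884035  0.23538836 0.106     ]
cap [0.54272504 0.22576288 0.254     ]
```

Call:
step_arm(
  deltas=[
    [-0.08,-0.4,-0.08,0,0.2],
    [-0.08,-0.7,-0.15,0,0.2],
    [-0.08,-1,-0.2,-0.03,0.2],
    [-0.08,-1,-0.2,-0.03,0.2],
  ],
)

```text
t: 48.62
position: [0.5467, 0.0662, 0.3935]
eef_rot: [-2.778, 1.566, -2.549]
contact_force: [-0.8, -0.5, -2.1]
finger_gap: 0.0451
```

Call:
step_arm(
  deltas=[
    [0,-0.4,-0.08,0,0.2],
    [0,-0.75,-0.15,0,0.2],
    [0,-1,-0.2,0,0.2],
    [0,-1,-0.2,0,0.2],
  ],
)

```text
t: 49.12
position: [0.5523, -0.085, 0.3939]
eef_rot: [2.939, 1.568, -3.113]
contact_force: [-0.5, 0.4, 0.3]
finger_gap: 0.0456
```

```bash
python3 -c "
from h import *
info([.551,-.155,.115],13.6)
"
```

```text
t 49.12 hold [ 0.5518 -0.085   0.2347] jaw 13.3 xaxis [-0.003 -0.    -1.   ] F [-0.5  0.4  0.3] gap 0.0456 q7 [ 0.9   0.52 -1.05  1.78  0.5   1.14 -0.08]
delta shares [ 0.798 -0.453 -0.11 ]
turn share for jaw 13.6 -0.01 (x down: + is clockwise seen from above)
turn share for jaw 193.6 6.27 (x down: + is clockwise seen from above)
```

Call:
step_arm(
  deltas=[
    [0,-0.3,-0.08,0,0.2],
    [0.2,-0.48,-0.12,0,0.2],
    [0.5,-0.48,-0.12,0,0.2],
    [0.72,-0.48,-0.12,0,0.2],
    [0.72,-0.48,-0.12,0,0.2],
  ],
)

```text
t: 49.75
position: [0.5506, -0.1536, 0.2847]
eef_rot: [2.409, 1.564, 2.65]
contact_force: [0.1, -0.3, -1.1]
finger_gap: 0.0454
```

```bash
python3 -c "
from h import *
info([.551,-.159,.112],13.6)
st=r.state();d=cam('wrist');save(d,'w26.png')
"
```

```text
t 49.75 hold [ 0.5496 -0.153   0.1255] jaw 13.8 xaxis [-0.006  0.003 -1.   ] F [ 0.1 -0.3 -1.1] gap 0.0454 q7 [ 0.91  0.67 -0.93  1.83  0.64  0.98 -0.06]
delta shares [ 0.09  -0.041 -0.   ]
turn share for jaw 13.6 0.01 (x down: + is clockwise seen from above)
turn share for jaw 193.6 -6.28 (x down: + is clockwise seen from above)
```

View pics/w26.png

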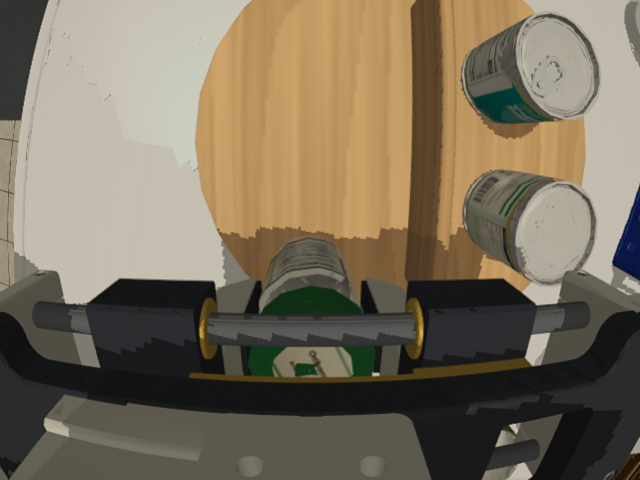

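Call:
step_arm(
  deltas=[
    [0.05,-0.04,0,0,0.2],
    [0.09,-0.04,0,0,0.2],
    [0.09,-0.04,0,0,0.2],
    [0.09,-0.04,0,0,0.2],
  ],
)

```text
t: 50.3
position: [0.5534, -0.1613, 0.2746]
eef_rot: [-0.589, 1.57, -0.351]
contact_force: [0.5, 0.2, -1.9]
finger_gap: 0.0457
```

```bash
python3 -c "
from h import *
info([.551,-.159,.111],13.6)
"
```

```text
t 50.3 hold [ 0.5535 -0.1613  0.1154] jaw 13.6 xaxis [ 0.001 -0.    -1.   ] F [ 0.5  0.2 -1.9] gap 0.0457 q7 [ 0.91  0.69 -0.91  1.83  0.66  0.96 -0.06]
delta shares [ 0.03   0.019 -0.013]
turn share for jaw 13.6 0.0 (x down: + is clockwise seen from above)
turn share for jaw 193.6 -6.28 (x down: + is clockwise seen from above)
```

Call:
step_arm(
  deltas=[
    [0.02,0.01,0,0,0.2],
    [0.03,0.01,0,0,0.2],
    [0.03,0.01,0,0,0.2],
  ],
)

```text
t: 50.68
position: [0.5529, -0.1596, 0.2701]
eef_rot: [-2.356, 1.57, -2.119]
contact_force: [-1.8, 0.4, 3.9]
finger_gap: 0.0458
```

Call:
step_arm(
  deltas=[
    [0,0,0,0,0.65],
    [0,0,0,0,0.65],
    [0,0,0,0,0.65],
    [0,0,0,0,0.65],
  ],
)

```text
t: 51.18
position: [0.553, -0.1598, 0.2697]
eef_rot: [0.441, 1.571, 0.678]
contact_force: [-0.6, -0.3, 1.0]
finger_gap: 0.0598
```

Call:
step_arm(
  deltas=[
    [-0.3,0,0,0,0.65],
    [-0.65,0,0,0,0.65],
    [-0.9,0,0,0,0.65],
    [-0.9,0.1,0,0,0.65],
    [-0.9,0.1,0,0,0.65],
  ],
)

```text
t: 51.8
position: [0.5489, -0.1437, 0.4043]
eef_rot: [2.927, 1.57, -3.117]
contact_force: [-0.0, -0.4, -0.9]
finger_gap: 0.0598
```

```bash
python3 -c "
from h import *
info([.5,.0,.27],13)
st=r.state();d=cam('wrist');save(d,'w27.png');save(cam('side'),'s27.png')
"
```

```text
t 51.8 hold [ 0.5487 -0.1437  0.2451] jaw 13.7 xaxis [-0.001 -0.    -1.   ] F [-0.  -0.4 -0.9] gap 0.0598 q7 [ 0.99  0.53 -1.05  1.75  0.5   1.16  0.03]
delta shares [-0.166  1.008 -0.088]
turn share for jaw 13 0.03 (x down: + is clockwise seen from above)
turn share for jaw 193 -6.26 (x down: + is clockwise seen from above)
```

View pics/s27.png

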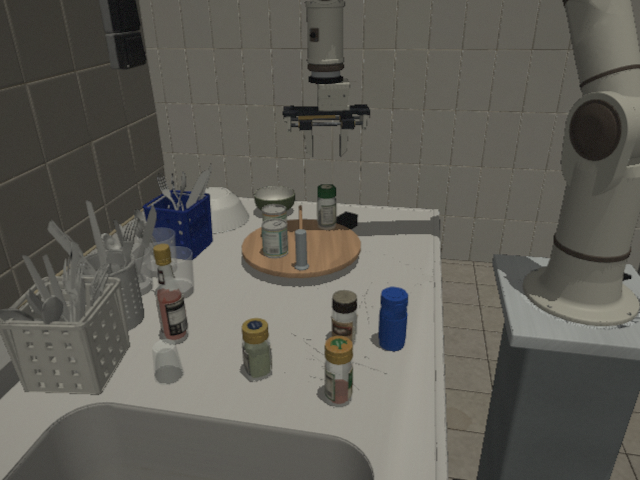

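Call:
step_arm(
  deltas=[
    [0,0.4,0,0,0.8],
    [0,0.75,0,0,0.8],
    [0,1,0,0,0.8],
    [0,1,0,0,0.8],
  ],
)

```text
t: 52.4
position: [0.5131, 0.0037, 0.4041]
eef_rot: [2.443, 1.569, 2.687]
contact_force: [0.5, -0.3, -0.1]
finger_gap: 0.0733
```

Call:
step_arm(
  deltas=[
    [0,0.4,0,0,0.8],
    [0,0.75,0,0,0.8],
    [0,1,0,0,0.8],
    [0,1,0,0,0.8],
  ],
)

```text
t: 52.9
position: [0.4782, 0.1484, 0.4043]
eef_rot: [2.027, 1.57, 2.27]
contact_force: [-0.7, 0.0, 0.1]
finger_gap: 0.0734
```

```bash
python3 -c "
from h import *
info([.451,.237,.13],13)
st=r.state();d=cam('wrist');save(d,'w28.png')
"
```

```text
t 52.9 hold [0.478  0.1485 0.2451] jaw 13.9 xaxis [-0.001  0.001 -1.   ] F [-0.7  0.   0.1] gap 0.0734 q7 [ 0.57  0.41 -1.14  1.9   0.42  1.09 -0.49]
delta shares [ 0.768  0.615 -0.033]
turn share for jaw 13 0.03 (x down: + is clockwise seen from above)
turn share for jaw 193 -6.25 (x down: + is clockwise seen from above)
```

View pics/w28.png

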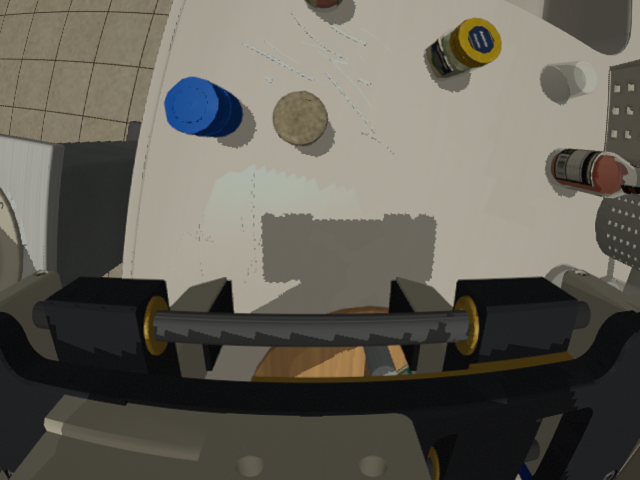

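```bash
python3 -c "
from h import *
st=r.state();d=cam('wrist');b=onz(d,300,119,.096,st);print(b,onz(d,194,104,.107,st))
info([b[0],b[1],.13],13)
"
```

```text
[0.45047001 0.23255293 0.096     ] [0.36929548 0.22720728 0.107     ]
t 53.0 hold [0.4792 0.145  0.2448] jaw 13.6 xaxis [-0.001 -0.001 -1.   ] F [-0.3 -0.8  0.9] gap 0.0735 q7 [ 0.58  0.41 -1.13  1.9   0.42  1.09 -0.49]
delta shares [ 0.765  0.613 -0.048]
turn share for jaw 13 0.02 (x down: + is clockwise seen from above)
turn share for jaw 193 -6.26 (x down: + is clockwise seen from above)
```

Call:
step_arm(
  deltas=[
    [0,0.4,-0.02,0,0.65],
    [0.2,0.62,-0.04,0,0.65],
    [0.5,0.62,-0.04,0,0.65],
    [0.75,0.62,-0.04,0,0.65],
    [0.75,0.62,-0.04,0,0.65],
    [0.75,0.62,-0.04,0,0.65],
  ],
)

```text
t: 53.75
position: [0.4522, 0.2347, 0.293]
eef_rot: [0.422, 1.57, 0.658]
contact_force: [0.7, 0.0, 0.2]
finger_gap: 0.0594
```

```bash
python3 -c "
from h import *
st=r.state();d=cam('wrist');save(d,'w29.png')
info([.4505,.235,.068],13)
"
```

```text
t 53.8 hold [0.4526 0.2352 0.1344] jaw 13.5 xaxis [ 0.002  0.001 -1.   ] F [ 0.6 -0.2 -0.7] gap 0.0599 q7 [ 0.24  0.57 -0.98  1.98  0.6   0.91 -0.82]
delta shares [ 0.442  0.002 -0.015]
turn share for jaw 13 0.02 (x down: + is clockwise seen from above)
turn share for jaw 193 -6.27 (x down: + is clockwise seen from above)
```

View pics/w29.png

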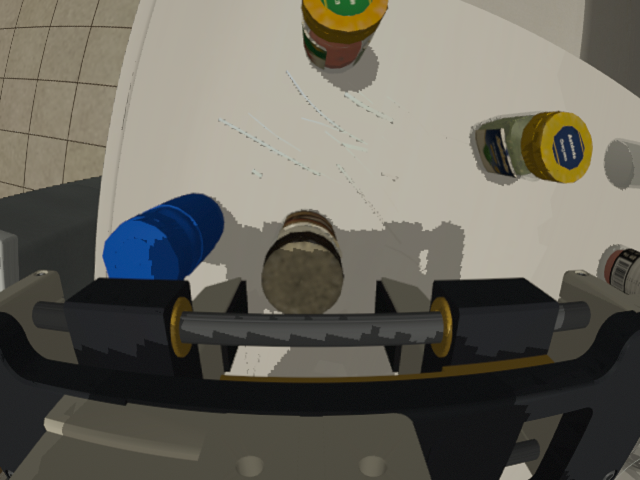

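```bash
python3 -c "
from h import *
st=r.state();d=cam('wrist');b=onz(d,303,275,.096,st);print(b)
info([b[0],b[1],.07],13)
"
```

```text
[0.44854142 0.23994666 0.096     ]
t 53.85 hold [0.4526 0.2354 0.1346] jaw 13.5 xaxis [ 0.002  0.001 -1.   ] F [ 1.1 -0.3  0.2] gap 0.0598 q7 [ 0.24  0.57 -0.98  1.98  0.6   0.91 -0.82]
delta shares [ 0.43   0.036 -0.02 ]
turn share for jaw 13 0.02 (x down: + is clockwise seen from above)
turn share for jaw 193 -6.26 (x down: + is clockwise seen from above)
```

Call:
step_arm(
  deltas=[
    [0.2,0.02,-0.02,0,0.65],
    [0.43,0.02,-0.02,0,0.65],
    [0.43,0.02,-0.02,0,0.65],
    [0.43,0.02,-0.02,0,0.65],
  ],
)

```text
t: 54.35
position: [0.4483, 0.238, 0.2294]
eef_rot: [0.264, 1.569, 0.502]
contact_force: [0.3, 1.0, 0.8]
finger_gap: 0.0597
```

Call:
step_arm(
  deltas=[
    [0,0,0,0,0.2],
    [0,0,0,0,0.2],
    [0,0,0,0,0.2],
    [0,0,0,0,0.2],
    [0,0,0,0,0.2],
  ],
  newtons=20,
)

```text
t: 54.98
position: [0.4479, 0.2378, 0.2286]
eef_rot: [-0.22, 1.569, 0.018]
contact_force: [-0.6, -0.4, 6.4]
finger_gap: 0.0427
```

```bash
python3 -c "
from h import *
info([.451,.237,.235],13.6)
"
```

```text
t 54.98 hold [0.4481 0.2378 0.0694] jaw 13.6 xaxis [ 0.001  0.    -1.   ] F [-0.6 -0.4  6.4] gap 0.0427 q7 [ 0.16  0.66 -0.88  2.02  0.72  0.8  -0.92]
delta shares [-1.104 -0.01   0.019]
turn share for jaw 13.6 0.0 (x down: + is clockwise seen from above)
turn share for jaw 193.6 -6.28 (x down: + is clockwise seen from above)
```

Call:
step_arm(
  deltas=[
    [-0.35,0,0,0,0.2],
    [-0.7,0,0,0,0.2],
    [-1,0,0,0,0.2],
    [-1,-0.3,0,0,0.2],
    [-1,-0.6,0,0,0.2],
    [-1,-0.6,0,0,0.2],
  ],
)

```text
t: 55.72
position: [0.4697, 0.1458, 0.3772]
eef_rot: [-2.059, 1.568, -1.828]
contact_force: [0.8, -0.6, -1.8]
finger_gap: 0.0431
```

Call:
step_arm(
  deltas=[
    [0,-0.4,0,0,0.2],
    [0,-0.75,0,0,0.2],
    [0,-1,0.02,0,0.2],
    [0,-1,0.02,0,0.2],
    [0,-1,0.02,0,0.2],
  ],
)

```text
t: 56.35
position: [0.5065, 0.0063, 0.3777]
eef_rot: [1.609, 1.57, 1.848]
contact_force: [-0.2, 0.3, -1.2]
finger_gap: 0.0424
```

```bash
python3 -c "
from h import *
info([.538,-.108,.12],13.6)
st=r.state();d=cam('wrist');save(d,'w30.png')
"
```

```text
t 56.35 hold [0.5065 0.0065 0.2185] jaw 13.7 xaxis [-0.     0.001 -1.   ] F [-0.2  0.3 -1.2] gap 0.0424 q7 [ 0.82  0.45 -1.1   1.92  0.46  1.05 -0.24]
delta shares [ 0.656 -0.792  0.024]
turn share for jaw 13.6 0.0 (x down: + is clockwise seen from above)
turn share for jaw 193.6 -6.28 (x down: + is clockwise seen from above)
```

View pics/w30.png

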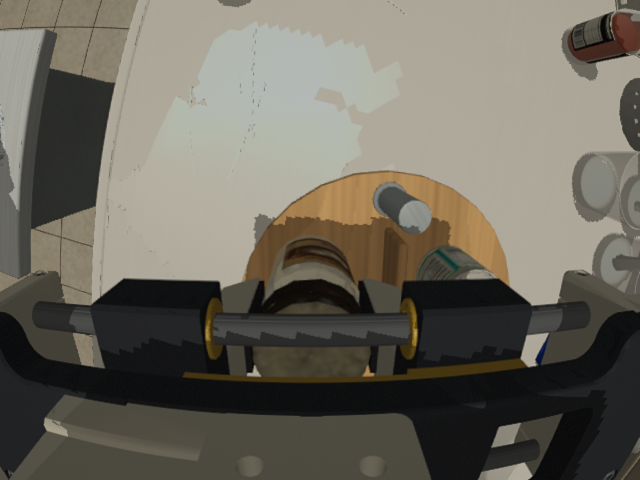

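Call:
step_arm(
  deltas=[
    [0,-0.4,0.01,0,0.2],
    [0,-0.78,0.02,0,0.2],
    [0.2,-0.78,0.02,0,0.2],
    [0.5,-0.78,0.02,0,0.2],
    [0.64,-0.78,0.02,0,0.2],
    [0.64,-0.78,0.02,0,0.2],
  ],
)

```text
t: 57.15
position: [0.5369, -0.1066, 0.2808]
eef_rot: [2.452, 1.568, 2.692]
contact_force: [-0.8, 0.3, -1.0]
finger_gap: 0.0427
```

```bash
python3 -c "
from h import *
info([.538,-.107,.106],13.6)
"
```

```text
t 57.15 hold [ 0.5365 -0.1064  0.1216] jaw 13.8 xaxis [-0.002  0.001 -1.   ] F [-0.8  0.3 -1. ] gap 0.0427 q7 [ 0.86  0.64 -0.94  1.9   0.64  0.94 -0.15]
delta shares [ 0.104 -0.006  0.009]
turn share for jaw 13.6 0.01 (x down: + is clockwise seen from above)
turn share for jaw 193.6 -6.28 (x down: + is clockwise seen from above)
```

Call:
step_arm(
  deltas=[
    [0.05,0,0.01,0,0.2],
    [0.09,0,0.01,0,0.2],
    [0.11,0,0.01,0,0.2],
    [0.11,0,0.01,0,0.2],
  ],
)

```text
t: 57.65
position: [0.5388, -0.1078, 0.2653]
eef_rot: [-1.26, 1.571, -1.023]
contact_force: [0.3, -1.1, -1.2]
finger_gap: 0.0424
```

```bash
python3 -c "
from h import *
info([.538,-.107,.1055],13.6)
save(cam('wrist'),'w31.png')
"
```

```text
t 57.65 hold [ 0.5388 -0.1078  0.1061] jaw 13.6 xaxis [ 0. -0. -1.] F [ 0.3 -1.1 -1.2] gap 0.0424 q7 [ 0.84  0.66 -0.92  1.9   0.67  0.91 -0.16]
delta shares [ 0.004  0.007 -0.004]
turn share for jaw 13.6 -0.0 (x down: + is clockwise seen from above)
turn share for jaw 193.6 6.28 (x down: + is clockwise seen from above)
```

View pics/w31.png

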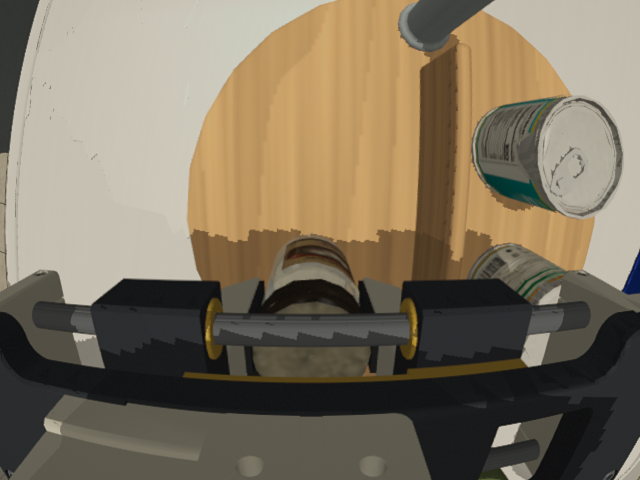

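Almost seated. I lower 2 mm, release and rise.

Call:
step_arm(
  deltas=[
    [0.015,0,0,0,0.2],
    [0.015,0,0,0,0.2],
  ],
)

```text
t: 57.95
position: [0.5389, -0.1076, 0.2643]
eef_rot: [-1.886, 1.569, -1.649]
contact_force: [-4.4, 0.2, 10.5]
finger_gap: 0.0428
```

Call:
step_arm(
  deltas=[
    [0,0,0,0,0.65],
    [0,0,0,0,0.65],
    [0,0,0,0,0.65],
    [0,0,0,0,0.65],
  ],
)

```text
t: 58.45
position: [0.5388, -0.1077, 0.2629]
eef_rot: [1.662, 1.571, 1.9]
contact_force: [-0.9, 0.2, 0.1]
finger_gap: 0.0599
```

Call:
step_arm(
  deltas=[
    [-0.3,0,0,0,0.65],
    [-0.65,0,0,0,0.65],
    [-0.95,0,0,0,0.65],
    [-0.95,0.4,0,0,0.65],
    [-0.95,0.8,0,0,0.8],
    [-0.95,1,0,0,0.8],
  ],
)

```text
t: 59.2
position: [0.5022, 0.0416, 0.406]
eef_rot: [0.031, 1.57, 0.272]
contact_force: [0.0, -0.3, -0.5]
finger_gap: 0.0723
```

```bash
python3 -c "
from h import *
info([.55,.28,.25],13.6)
save(cam('wrist'),'w32.png');save(cam('scene'),'s32.png');save(cam('side'),'d32.png')
"
```

```text
t 59.2 hold [0.5023 0.0416 0.2468] jaw 13.8 xaxis [ 0.001  0.    -1.   ] F [ 0.  -0.3 -0.5] gap 0.0723 q7 [ 0.78  0.41 -1.13  1.9   0.42  1.1  -0.27]
delta shares [-0.021  1.467  0.689]
turn share for jaw 13.6 0.01 (x down: + is clockwise seen from above)
turn share for jaw 193.6 -6.27 (x down: + is clockwise seen from above)
```

View pics/s32.png

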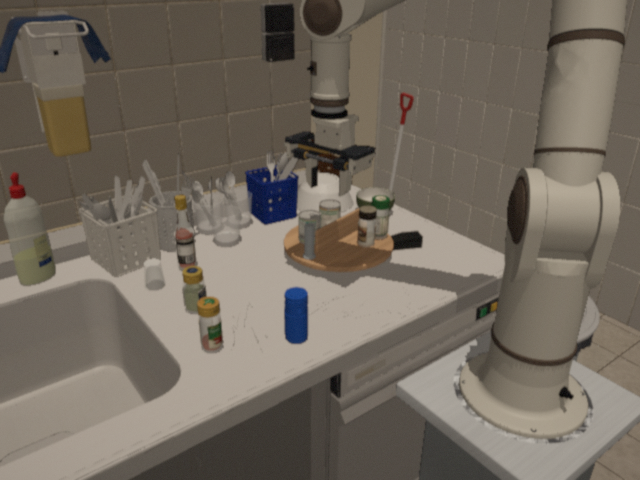

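Call:
step_arm(
  deltas=[
    [0,0.4,0.2,0,0.8],
    [0,0.75,0.4,0,0.8],
    [0,1,0.6,0,0.8],
    [0,1,0.73,0,0.8],
    [0,1,0.73,0,0.8],
  ],
)

```text
t: 59.98
position: [0.5762, 0.2088, 0.4045]
eef_rot: [2.871, 1.57, 3.107]
contact_force: [-0.4, -0.6, 0.4]
finger_gap: 0.0736
```

Call:
step_arm(
  deltas=[
    [0,0.35,0,0,0.8],
    [0,0.35,0,0,0.8],
    [0,0.35,0,0,0.8],
  ],
)

```text
t: 60.35
position: [0.5623, 0.2593, 0.4051]
eef_rot: [-2.005, 1.569, -1.769]
contact_force: [0.9, -0.8, 0.1]
finger_gap: 0.0733
```

```bash
python3 -c "
from h import *
info([.574,.342,.13],13.6)
save(cam('wrist'),'w33.png')
"
```

```text
t 60.35 hold [0.5623 0.259  0.2459] jaw 13.6 xaxis [-0.    -0.002 -1.   ] F [ 0.9 -0.8  0.1] gap 0.0733 q7 [ 0.22  0.62 -1.01  1.62  0.55  1.22 -0.66]
delta shares [0.772 0.521 0.206]
turn share for jaw 13.6 -0.0 (x down: + is clockwise seen from above)
turn share for jaw 193.6 6.28 (x down: + is clockwise seen from above)
```

View pics/w33.png

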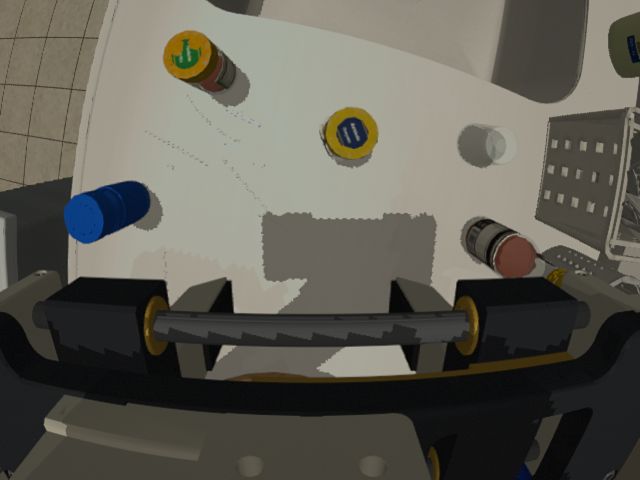

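```bash
python3 -c "
from h import *
st=r.state();d=cam('wrist');b=onz(d,351,133,.096,st);print(b,onz(d,188,56,.106,st))
info([b[0],b[1]+.001,.13],13.6)
"
```

```text
[0.57545678 0.34345778 0.096     ] [0.43886454 0.37643376 0.106     ]
t 60.45 hold [0.563  0.2583 0.2459] jaw 13.4 xaxis [-0.    -0.002 -1.   ] F [-0.6 -0.3  0.4] gap 0.0733 q7 [ 0.22  0.62 -1.01  1.62  0.55  1.22 -0.66]
delta shares [0.772 0.54  0.215]
turn share for jaw 13.6 -0.01 (x down: + is clockwise seen from above)
turn share for jaw 193.6 6.28 (x down: + is clockwise seen from above)
```

Call:
step_arm(
  deltas=[
    [0,0.3,0.1,0,0.75],
    [0.2,0.53,0.21,0,0.75],
    [0.5,0.53,0.21,0,0.75],
    [0.75,0.53,0.21,0,0.75],
    [0.75,0.53,0.21,0,0.75],
    [0.75,0.53,0.21,0,0.75],
  ],
)

```text
t: 61.2
position: [0.5751, 0.3449, 0.2945]
eef_rot: [0.428, 1.569, 0.664]
contact_force: [-1.0, -0.1, 0.3]
finger_gap: 0.0684
```

```bash
python3 -c "
from h import *
save(cam('wrist'),'w34.png')
info([.575,.3435,.07],13.6)
"
```

```text
t 61.25 hold [0.5755 0.3456 0.136 ] jaw 13.5 xaxis [ 0.002  0.002 -1.   ] F [-0.6  0.3  0.4] gap 0.0687 q7 [ 0.    0.8  -0.9   1.57  0.68  1.1  -0.83]
delta shares [ 0.44  -0.013 -0.008]
turn share for jaw 13.6 -0.0 (x down: + is clockwise seen from above)
turn share for jaw 193.6 6.28 (x down: + is clockwise seen from above)
```

View pics/w34.png

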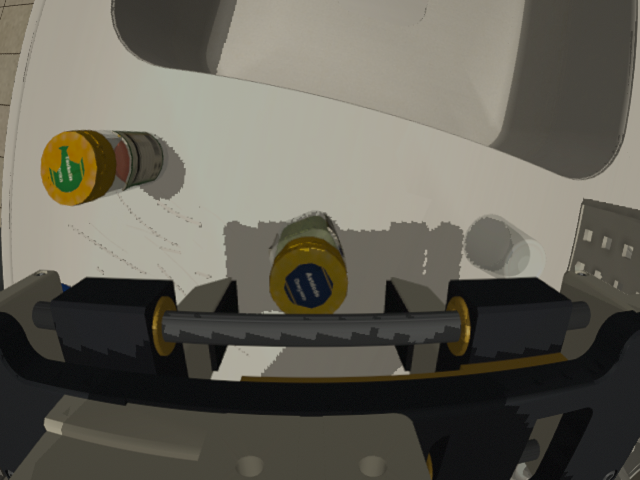

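Call:
step_arm(
  deltas=[
    [0.2,0,-0.01,0,0.75],
    [0.43,0,-0.01,0,0.75],
    [0.43,0,-0.01,0,0.75],
    [0.43,0,-0.01,0,0.75],
  ],
)

```text
t: 61.75
position: [0.5735, 0.3457, 0.2309]
eef_rot: [0.429, 1.568, 0.666]
contact_force: [0.8, -0.8, -0.7]
finger_gap: 0.0688
```

Call:
step_arm(
  deltas=[
    [0,0,0,0,0.2],
    [0,0,0,0,0.2],
    [0,0,0,0,0.2],
    [0,0,0,0,0.2],
    [0,0,0,0,0.2],
    [0,0,0,0,0.2],
  ],
  newtons=20,
)

```text
t: 62.5
position: [0.5731, 0.3453, 0.2292]
eef_rot: [0.261, 1.569, 0.498]
contact_force: [0.7, -0.9, 6.3]
finger_gap: 0.045
```

```bash
python3 -c "
from h import *
info([.5255,-.0553,.235],13.6)
"
```

```text
t 62.5 hold [0.5733 0.3454 0.07  ] jaw 13.6 xaxis [ 0.001  0.001 -1.   ] F [ 0.7 -0.9  6.3] gap 0.045 q7 [-0.03  0.87 -0.84  1.6   0.74  1.01 -0.87]
delta shares [-1.102 -2.521 -0.936]
turn share for jaw 13.6 0.0 (x down: + is clockwise seen from above)
turn share for jaw 193.6 -6.28 (x down: + is clockwise seen from above)
```

Call:
step_arm(
  deltas=[
    [-0.35,0,0,0,0.2],
    [-0.7,0,0,0,0.2],
    [-1,0,0,0,0.2],
    [-1,-0.35,-0.1,0,0.2],
    [-1,-0.7,-0.25,0,0.2],
    [-1,-1,-0.4,0,0.2],
    [-1,-1,-0.4,0,0.2],
  ],
)

```text
t: 63.38
position: [0.5499, 0.1794, 0.377]
eef_rot: [-2.283, 1.565, -2.053]
contact_force: [0.1, 0.2, -1.5]
finger_gap: 0.0454
```

Call:
step_arm(
  deltas=[
    [0,-0.35,-0.12,0,0.2],
    [0,-0.7,-0.25,0,0.2],
    [0,-1,-0.4,0,0.2],
    [0,-1,-0.5,0,0.2],
    [0,-1,-0.5,0,0.2],
  ],
)

```text
t: 64.0
position: [0.5113, 0.0225, 0.3784]
eef_rot: [2.432, 1.57, 2.67]
contact_force: [0.9, 0.8, -0.7]
finger_gap: 0.0452
```

```bash
python3 -c "
from h import *
info([.5255,-.0553,.12],13.6)
"
```

```text
t 64.0 hold [0.5112 0.0226 0.2192] jaw 13.6 xaxis [-0.001  0.    -1.   ] F [ 0.9  0.8 -0.7] gap 0.0452 q7 [ 0.78  0.47 -1.1   1.91  0.48  1.06 -0.28]
delta shares [ 0.661 -0.527 -0.03 ]
turn share for jaw 13.6 0.0 (x down: + is clockwise seen from above)
turn share for jaw 193.6 -6.28 (x down: + is clockwise seen from above)
```

Call:
step_arm(
  deltas=[
    [0,-0.3,-0.02,0,0.2],
    [0,-0.53,-0.03,0,0.2],
    [0.2,-0.53,-0.03,0,0.2],
    [0.5,-0.53,-0.03,0,0.2],
    [0.65,-0.53,-0.03,0,0.2],
    [0.65,-0.53,-0.03,0,0.2],
  ],
)

```text
t: 64.75
position: [0.5263, -0.055, 0.2799]
eef_rot: [2.332, 1.568, 2.572]
contact_force: [0.5, -0.1, -0.2]
finger_gap: 0.0453
```

```bash
python3 -c "
from h import *
info([.5255,-.0553,.106],13.6)
save(cam('side'),'d35.png')
"
```

```text
t 64.75 hold [ 0.5259 -0.0547  0.1207] jaw 13.8 xaxis [-0.002  0.002 -1.   ] F [ 0.5 -0.1 -0.2] gap 0.0453 q7 [ 0.79  0.62 -0.96  1.94  0.64  0.92 -0.25]
delta shares [ 0.098 -0.003 -0.003]
turn share for jaw 13.6 0.01 (x down: + is clockwise seen from above)
turn share for jaw 193.6 -6.28 (x down: + is clockwise seen from above)
```

View pics/d35.png

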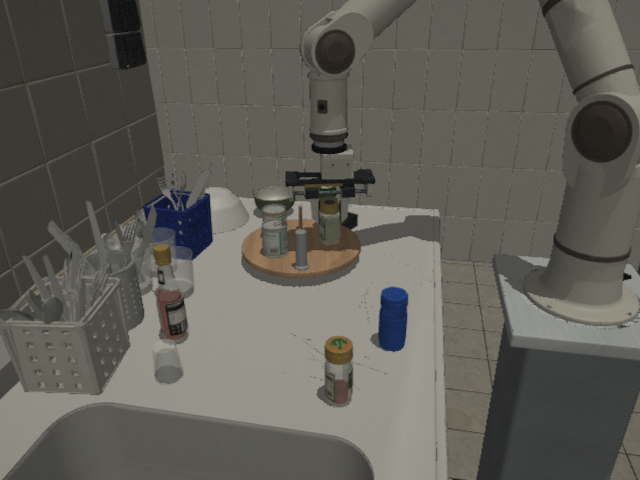

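Call:
step_arm(
  deltas=[
    [0.05,0,0,0,0.2],
    [0.09,0,0,0,0.2],
    [0.105,0,0,0,0.2],
    [0.105,0,0,0,0.2],
  ],
)

```text
t: 65.3
position: [0.5265, -0.0568, 0.2654]
eef_rot: [-0.854, 1.57, -0.616]
contact_force: [-0.0, -0.0, -0.3]
finger_gap: 0.0451
```

```bash
python3 -c "
from h import *
info([.5255,-.0553,.1055],13.6)
"
```

```text
t 65.3 hold [ 0.5265 -0.0568  0.1062] jaw 13.6 xaxis [ 0. -0. -1.] F [-0.  -0.  -0.3] gap 0.0451 q7 [ 0.78  0.64 -0.93  1.95  0.67  0.89 -0.27]
delta shares [ 0.005  0.011 -0.004]
turn share for jaw 13.6 -0.0 (x down: + is clockwise seen from above)
turn share for jaw 193.6 6.28 (x down: + is clockwise seen from above)
```

Call:
step_arm(
  deltas=[
    [0.01,0.01,0,0,0.2],
    [0.01,0.01,0,0,0.2],
  ],
)

```text
t: 65.55
position: [0.5266, -0.0557, 0.2651]
eef_rot: [-1.362, 1.568, -1.125]
contact_force: [-1.4, -2.9, 9.3]
finger_gap: 0.045
```

Call:
step_arm(
  deltas=[
    [0,0,0,0,0.65],
    [0,0,0,0,0.65],
    [0,0,0,0,0.65],
    [0,0,0,0,0.65],
  ],
)

```text
t: 66.05
position: [0.526, -0.0551, 0.2636]
eef_rot: [1.965, 1.571, 2.203]
contact_force: [-0.4, -0.4, -0.1]
finger_gap: 0.0596
```

Call:
step_arm(
  deltas=[
    [-0.3,0,0,0,0.65],
    [-0.65,0,0,0,0.65],
    [-0.95,0,0,0,0.65],
    [-0.95,0.4,0,0,0.65],
    [-0.95,0.8,0,0,0.8],
    [-0.95,1,0,0,0.8],
  ],
)

```text
t: 66.8
position: [0.4894, 0.094, 0.4067]
eef_rot: [0.28, 1.57, 0.521]
contact_force: [-0.0, -1.2, -0.4]
finger_gap: 0.0723
```

```bash
python3 -c "
from h import *
info([.44,.3,.25],13.6)
save(cam('side'),'d36.png')
"
```

```text
t 66.8 hold [0.4895 0.094  0.2475] jaw 13.8 xaxis [ 0.001  0.    -1.   ] F [-0.  -1.2 -0.4] gap 0.0723 q7 [ 0.7   0.41 -1.15  1.91  0.42  1.1  -0.38]
delta shares [-0.016  1.412  0.008]
turn share for jaw 13.6 0.01 (x down: + is clockwise seen from above)
turn share for jaw 193.6 -6.27 (x down: + is clockwise seen from above)
```

View pics/d36.png

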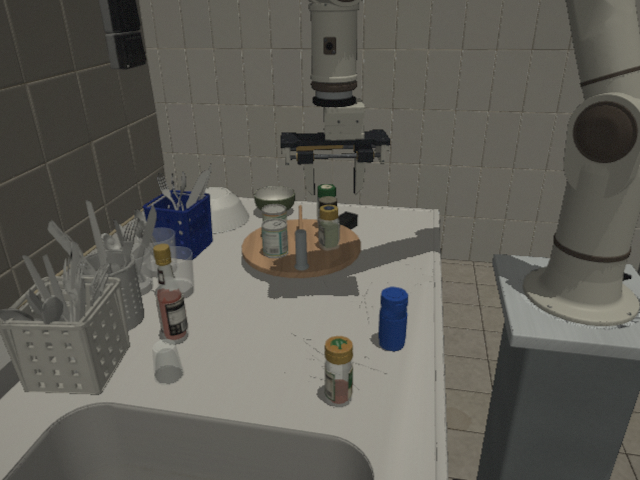

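Three jars are standing. Next the last one, the near gold-capped jar, at about (0.437, 0.376).

Call:
step_arm(
  deltas=[
    [0,0.4,0,0,0.75],
    [0,0.75,0,0,0.75],
    [0,1,0,0,0.75],
    [0,1,0,0,0.75],
  ],
)

```text
t: 67.35
position: [0.4539, 0.2397, 0.4066]
eef_rot: [1.246, 1.569, 1.49]
contact_force: [0.2, -0.9, -1.2]
finger_gap: 0.0685
```

Call:
step_arm(
  deltas=[
    [0,0.35,0,0,0.75],
    [0,0.35,0,0,0.75],
    [0,0.35,0,0,0.75],
  ],
)

```text
t: 67.72
position: [0.4436, 0.2864, 0.4059]
eef_rot: [-2.05, 1.57, -1.813]
contact_force: [-0.3, -0.3, -0.3]
finger_gap: 0.0686
```

```bash
python3 -c "
from h import *
info([.436,.377,.145],13.6)
st=r.state();d=cam('wrist');save(d,'w37.png');print(proj(d,[.436,.377,.106],st))
"
```

```text
t 67.72 hold [0.4436 0.2863 0.2467] jaw 13.6 xaxis [-0.    -0.001 -1.   ] F [-0.3 -0.3 -0.3] gap 0.0686 q7 [ 0.25  0.46 -1.11  1.84  0.46  1.13 -0.79]
delta shares [0.677 0.601 0.093]
turn share for jaw 13.6 -0.0 (x down: + is clockwise seen from above)
turn share for jaw 193.6 6.28 (x down: + is clockwise seen from above)
(np.float64(327.93679237655033), np.float64(118.7996722562541))
```

View pics/w37.png

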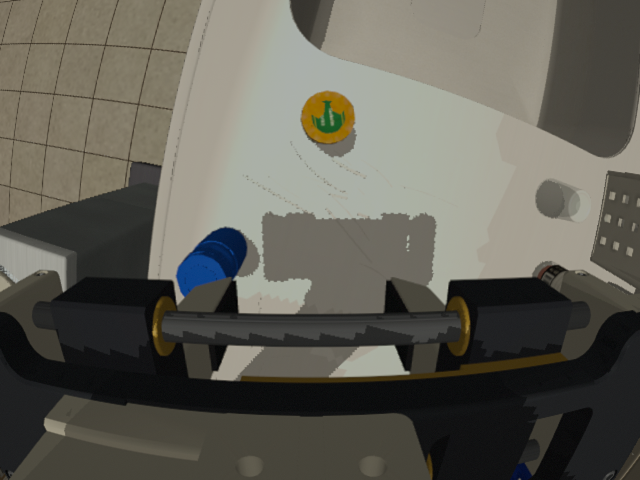

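The cap is at (328,117), which matches the prediction. I descend in two stages.

Call:
step_arm(
  deltas=[
    [0,0.35,0.05,0,0.75],
    [0.1,0.61,0.09,0,0.75],
    [0.4,0.61,0.09,0,0.75],
    [0.68,0.61,0.09,0,0.75],
    [0.68,0.61,0.09,0,0.75],
    [0.68,0.61,0.09,0,0.75],
  ],
)

```text
t: 68.53
position: [0.4358, 0.3792, 0.3055]
eef_rot: [0.558, 1.569, 0.794]
contact_force: [0.7, 0.7, 0.7]
finger_gap: 0.0688
```

```bash
python3 -c "
from h import *
st=r.state();d=cam('wrist');save(d,'w38.png')
info([.436,.377,.075],13.6)
"
```

```text
t 68.58 hold [0.4361 0.3799 0.1469] jaw 13.5 xaxis [ 0.002  0.002 -1.   ] F [0.5 0.  0.9] gap 0.0694 q7 [-0.06  0.66 -0.96  1.81  0.63  1.01 -1.04]
delta shares [ 0.48  -0.019 -0.006]
turn share for jaw 13.6 -0.0 (x down: + is clockwise seen from above)
turn share for jaw 193.6 6.28 (x down: + is clockwise seen from above)
```

View pics/w38.png

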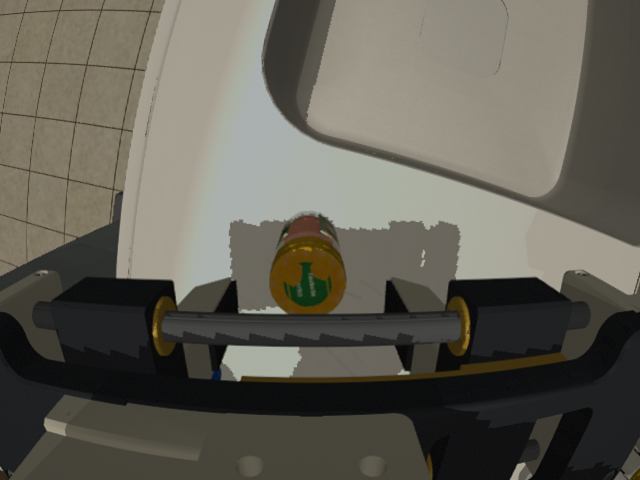

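Call:
step_arm(
  deltas=[
    [0.2,-0.01,0,0,0.75],
    [0.47,-0.01,0,0,0.75],
    [0.47,-0.01,0,0,0.75],
    [0.47,-0.01,0,0,0.75],
  ],
)

```text
t: 69.08
position: [0.4358, 0.3789, 0.236]
eef_rot: [0.565, 1.568, 0.802]
contact_force: [0.1, 0.2, -0.4]
finger_gap: 0.0686
```

Call:
step_arm(
  deltas=[
    [0,0,0,0,0.2],
    [0,0,0,0,0.2],
    [0,0,0,0,0.2],
    [0,0,0,0,0.2],
    [0,0,0,0,0.2],
    [0,0,0,0,0.2],
  ],
  newtons=20,
)

```text
t: 69.82
position: [0.4352, 0.3783, 0.2342]
eef_rot: [0.12, 1.57, 0.358]
contact_force: [-0.2, -0.9, 5.9]
finger_gap: 0.041
```

Call:
step_arm(
  deltas=[
    [-0.35,0,0,0,0.2],
    [-0.7,0,0,0,0.2],
    [-1,0,0,0,0.2],
    [-1,-0.35,0,0,0.2],
    [-1,-0.7,0,0,0.2],
    [-1,-1,0,0,0.2],
    [-1,-1,0,0,0.2],
  ],
)

```text
t: 70.7
position: [0.4719, 0.2276, 0.3826]
eef_rot: [-2.139, 1.567, -1.909]
contact_force: [-0.3, 0.3, -0.8]
finger_gap: 0.0409
```

```bash
python3 -c "
from h import *
info([.513,-.0037,.225],13.6)
save(cam('side'),'d39.png')
"
```

```text
t 70.7 hold [0.4718 0.2271 0.2234] jaw 13.2 xaxis [-0.001 -0.003 -1.   ] F [-0.3  0.3 -0.8] gap 0.0409 q7 [ 0.35  0.48 -1.09  1.87  0.49  1.09 -0.7 ]
delta shares [-0.006 -1.561 -0.083]
turn share for jaw 13.6 -0.01 (x down: + is clockwise seen from above)
turn share for jaw 193.6 6.27 (x down: + is clockwise seen from above)
```

View pics/d39.png

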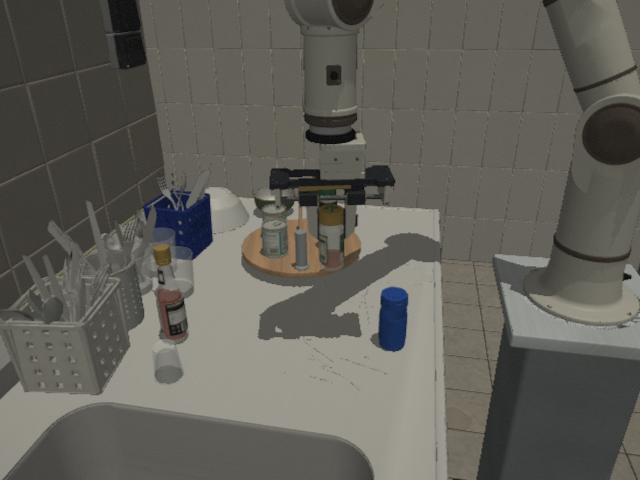

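Call:
step_arm(
  deltas=[
    [0,-0.4,0,0,0.2],
    [0,-0.75,-0.03,0,0.2],
    [0,-1,-0.06,0,0.2],
    [0,-1,-0.08,0,0.2],
  ],
)

```text
t: 71.25
position: [0.4945, 0.0816, 0.3832]
eef_rot: [-2.93, 1.57, -2.697]
contact_force: [-0.4, 1.1, 0.6]
finger_gap: 0.0413
```

Call:
step_arm(
  deltas=[
    [0,-0.3,0,0,0.2],
    [0,-0.55,0,0,0.2],
    [0,-0.55,0,0,0.2],
    [0.3,-0.55,0,0,0.2],
    [0.55,-0.55,0,0,0.2],
    [0.65,-0.55,0,0,0.2],
    [0.65,-0.55,0,0,0.2],
  ],
)

```text
t: 72.12
position: [0.5132, 0.0053, 0.286]
eef_rot: [2.086, 1.569, 2.327]
contact_force: [0.5, -0.1, -0.2]
finger_gap: 0.0411
```

```bash
python3 -c "
from h import *
info([.513,-.0037,.111],13.6)
save(cam('wrist'),'w40.png')
"
```

```text
t 72.12 hold [0.513  0.0055 0.1268] jaw 13.8 xaxis [-0.001  0.001 -1.   ] F [ 0.5 -0.1 -0.2] gap 0.0411 q7 [ 0.71  0.59 -0.98  1.98  0.63  0.91 -0.36]
delta shares [ 0.105 -0.06  -0.014]
turn share for jaw 13.6 0.01 (x down: + is clockwise seen from above)
turn share for jaw 193.6 -6.28 (x down: + is clockwise seen from above)
```

View pics/w40.png

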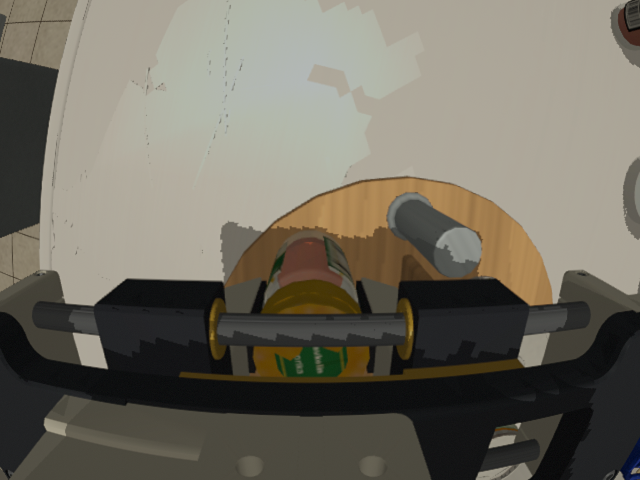

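Call:
step_arm(
  deltas=[
    [0,-0.06,-0.01,0,0.2],
    [0.05,-0.06,-0.01,0,0.2],
    [0.09,-0.06,-0.01,0,0.2],
    [0.105,-0.06,-0.01,0,0.2],
    [0.105,-0.06,-0.01,0,0.2],
  ],
)

```text
t: 72.8
position: [0.5141, -0.0055, 0.2704]
eef_rot: [2.323, 1.571, 2.561]
contact_force: [0.4, 0.1, -0.4]
finger_gap: 0.041
```

```bash
python3 -c "
from h import *
info([.513,-.0037,.111],13.6)
"
```

```text
t 72.8 hold [ 0.514  -0.0055  0.1112] jaw 13.6 xaxis [-0.  0. -1.] F [ 0.4  0.1 -0.4] gap 0.041 q7 [ 0.71  0.61 -0.96  1.98  0.65  0.89 -0.36]
delta shares [ 0.001  0.013 -0.004]
turn share for jaw 13.6 0.0 (x down: + is clockwise seen from above)
turn share for jaw 193.6 -6.28 (x down: + is clockwise seen from above)
```

Call:
step_arm(
  deltas=[
    [0.01,0.01,0,0,0.2],
    [0.01,0.01,0,0,0.2],
  ],
)

```text
t: 73.05
position: [0.514, -0.0044, 0.27]
eef_rot: [-1.603, 1.568, -1.366]
contact_force: [-3.6, -3.2, 10.8]
finger_gap: 0.0409
```

Call:
step_arm(
  deltas=[
    [0,0,0,0,0.65],
    [0,0,0,0,0.65],
    [0,0,0,0,0.65],
    [0,0,0,0,0.65],
  ],
)

```text
t: 73.55
position: [0.5137, -0.0041, 0.2688]
eef_rot: [1.944, 1.571, 2.182]
contact_force: [0.1, -0.4, 0.4]
finger_gap: 0.0595
```

Call:
step_arm(
  deltas=[
    [-0.3,0,0,0,0.65],
    [-0.65,0,0,0,0.65],
    [-1,0,0,0,0.65],
    [-1,-0.4,-0.2,0,0.65],
    [-1,-0.8,-0.3,0,0.8],
    [-1,-1,-0.3,0,0.8],
    [-1,-1,-0.3,0,0.8],
  ],
)

```text
t: 74.42
position: [0.5051, -0.1643, 0.4185]
eef_rot: [2.903, 1.571, 3.134]
contact_force: [-0.6, 1.2, -0.3]
finger_gap: 0.0733
```

```bash
python3 -c "
from h import *
info([.513,-.0037,.111],13.6)
save(cam('wrist'),'w41.png');save(cam('scene'),'s41.png');save(cam('side'),'d41.png')
a=cv2.imread('pics/s41.png');b=cv2.imread('pics/d41.png')
cv2.imwrite('pics/e1.png',cv2.resize(a[150:300,270:450],None,fx=4,fy=4,interpolation=2));cv2.imwrite('pics/e2.png',cv2.resize(b[160:300,220:400],None,fx=4,fy=4,interpolation=2))
"
```

```text
t 74.42 hold [ 0.5051 -0.1643  0.2593] jaw 13.2 xaxis [-0.  0. -1.] F [-0.6  1.2 -0.3] gap 0.0733 q7 [ 1.14  0.46 -1.12  1.82  0.45  1.15  0.1 ]
delta shares [0.989 1.03  0.297]
turn share for jaw 13.6 -0.01 (x down: + is clockwise seen from above)
turn share for jaw 193.6 6.27 (x down: + is clockwise seen from above)
```

View pics/w41.png

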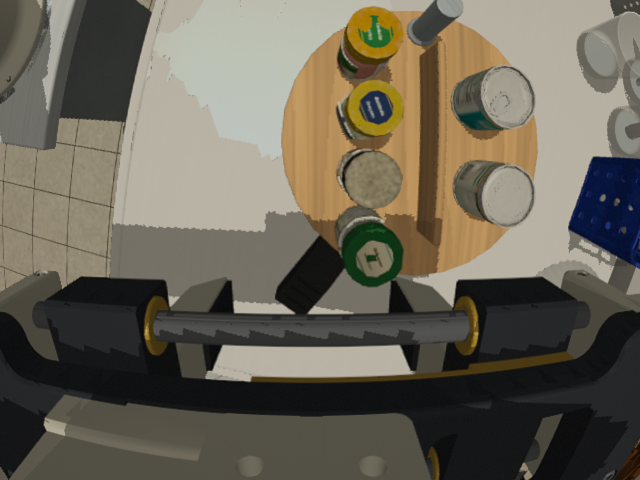

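View pics/e1.png

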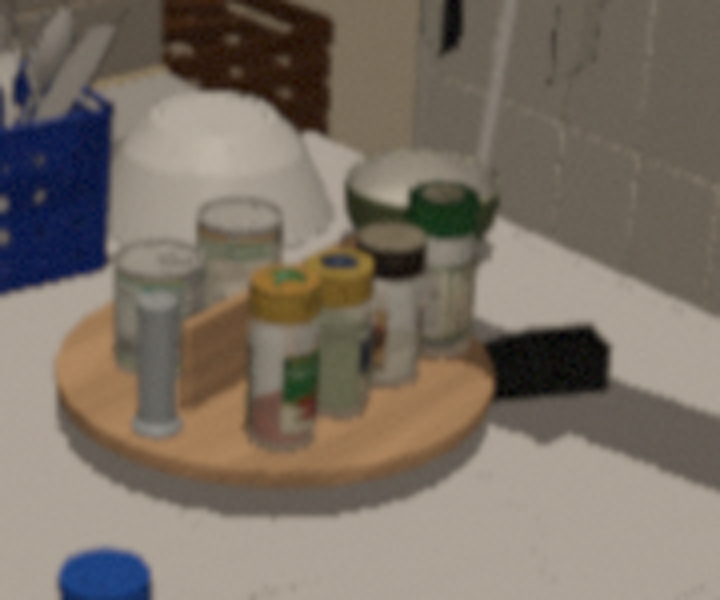

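View pics/e2.png

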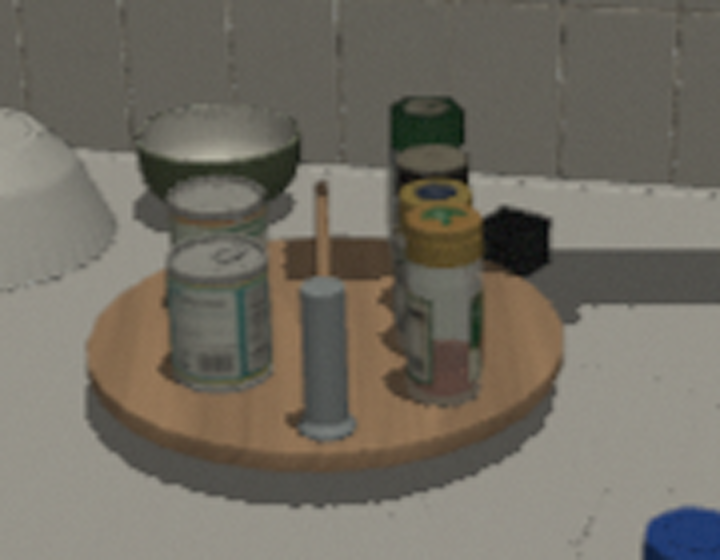

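```bash
python3 -c "
from h import *
st=r.state();d=cam('wrist')
d1=cam('scene');d2=cam('side');p,e=tri(d1,(309.5,224.2),d2,(300.75,230.7));w=p[:2]-[.596,-.066];print('post',p,e,np.degrees(np.arctan2(w[1],w[0])))
a=onz(d,277,292,.032,st);b=onz(d,299,314,.032,st);m=(a+b)/2;v=np.array([.597,-.064])-m[:2];print(np.round([a,b],4),'back-axis',np.hypot(*v),np.degrees(np.arctan2(v[1],v[0])))
C=np.array([.596,-.066])
for n,u,z in (('g',(372,257),.142),('br',(372,179),.132),('gf',(376,107),.132),('gn',(375,33),.142)):
    q=onz(d,*u,z,st);w=q[:2]-C;th=np.radians(13.6);print(n,np.round(q,3),'deck',np.round([w@[np.cos(th),np.sin(th)],w@[-np.sin(th),np.cos(th)]],3),'r',round(np.hypot(*w),3))
A=onz(d,437,45,.096,st);B=onz(d,430,238,.096,st);w=(A-B)[:2];print('div dir rough',np.degrees(np.arctan2(w[1],w[0])))
x=cv2.imread('pics/s27.png');y=cv2.imread('pics/d41.png')
t=x[222:275,290:312];mt=cv2.matchTemplate(y[210:290,275:330],t,cv2.TM_CCOEFF_NORMED);print('post shift px (side)',cv2.minMaxLoc(mt)[1],np.array(cv2.minMaxLoc(mt)[3])+[275-290,210-222])
t0=cv2.imread('pics/s32.png')[228:255,395:425];y=cv2.imread('pics/s41.png');mt=cv2.matchTemplate(y[215:270,385:440],t0,cv2.TM_CCOEFF_NORMED);print('wedge shift',cv2.minMaxLoc(mt)[1],np.array(cv2.minMaxLoc(mt)[3])+[385-395,215-228])
"
```

```text
post [0.56547196 0.04679169 0.12228867] 0.001823511317144222 105.14473979480677
[[ 0.491  -0.2476  0.032 ]
 [ 0.5197 -0.2674  0.032 ]] back-axis 0.2141292575563123 64.64907395532732
g [ 0.552 -0.158  0.142] deck [-0.064 -0.079] r 0.102
br [ 0.539 -0.103  0.132] deck [-0.065 -0.023] r 0.068
gf [ 0.528 -0.052  0.132] deck [-0.062  0.03 ] r 0.069
gn [ 0.514 -0.001  0.142] deck [-0.065  0.083] r 0.105
div dir rough 102.94125462721215
post shift px (side) 0.9612422585487366 [0 0]
wedge shift 0.9105851650238037 [0 1]
```

```bash
python3 -c "
from h import *
r.sign_off();print(r.state()['t'])"
```

```text
the job is handed in; nothing more can be done
the job is handed in; nothing more can be done
```

I finished the job and handed it in at about 75 s.

- **Carousel:** I turned it clockwise by the post, overshot the click stop to the far end of its range, and brought it back. Pushing the post lightly from each side put the stop at a post bearing of about 103.6°, and I let go there. Later pictures read 103–105° for the post and about 103–104° for the divider. The post did not move in the side view between placing the first jar and the last. I have no direct reading of the turntable joint, so the stop angle is only good to about 1°.
- **Wedge:** It was knocked a few centimetres aside during the run, so I located it again. I then pushed it thin end first, aimed at the deck's axis, to about 28 N. That is above the 10–20 N you gave. Measured after release, the thin end sat about 69 mm inside the rim. The last wrist picture put it about 7 mm further in, from poorer corner points. The scene picture showed a shift of no more than 1 pixel over the last two jars.
- **Jars:** All four were present. They stand upright in a row in the empty half, about 65 mm from the divider line, and the outer ones are about 105 mm from the axis, so all are wholly on the deck.
- **Surroundings:** The bottle, bowl, glass and blue look-alike looked undisturbed in the camera pictures. I did not re-measure their positions. The arm was clear of everything at the end.

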